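# Snap the battery pack into its charging dock

## Task

The battery pack of the cordless carving knife has been stood in the heel of its charging dock. Slide it up until the recess at its foot is hooked on the dock's steel bar, tip it over onto its side in the bay by pushing high against its back, and press the far end down until the sprung latch snaps over it and holds it flat. Do it gently, never pressing on the pack with more than 25 N, and leave the onion, the garlic and the tape roll where they are.

Things in the scene. Friction and masses are not known exactly. Their poses are not given: they have to be found in the camera images.
- dock: White charging dock, fixed, on rubber feet (2 to 6 mm), 227 x 96 mm. Origin on its underside, below the toe bar; +x is the way the pack is slid and tipped, y along the bar, z up. Heel floor (pack stands on it): z = 12 mm, from x = -95 mm to the bar, open at the rear end. Side cheeks 83 mm apart, up to 28 mm. Bay past the bar: floor z = 12 mm, end wall x = 95.5, latch housing to x = 132, z = 80 mm.
- toe_bar (a point): Middle of the axis of the dock's steel toe bar (7 mm diameter, along the dock's y, axis 17 mm above its underside). It is the stop for the pack's foot and the pivot about which the pack tips.
- battery_pack: Black box, 0.45 kg (20% either way), 56 mm thick (x), 76 wide (y), 100 tall (z, up while it stands). Origin: centre of its underside; +x faces the bar, the back (pushed on) is the face at x = -28 mm. A recess 8 mm deep (x), 10 high along the lower +x edge fits over the bar. Slides easily (friction 0.3). Hooked, it balances at 0.4 rad tilt, then leans on the flap at about 0.65 rad.
- toe_recess (a point): Point in the pack's recess, 23.5 mm along +x and 6.5 mm up from the pack's origin, that lies on the bar's axis (point toe_bar) when the pack is tipped and seated; while the pack stands hooked it is 1.5 mm above the axis.
- latch_nose (a point): Tip of the sprung latch's nose at rest (dock x = 88, z = 69 mm; 28 mm wide, a steep ramp above; the point is fixed to the dock). The pack's end cams the nose back 5 mm and it snaps home over it. Pressing the pack in takes up to about 18 N on its back 66 mm past the bar, drops at the snap, then meets the bay floor less than 1 mm lower, which is rigid; more than 25 N would bend the contacts.
- onion_1: Onion, 78 mm across, 85 mm high, beside the dock; origin under its centre. Bystander.
- garlic_1: Garlic bulb, 50 mm across, beside the dock; origin under its centre. Bystander.
- tape_1: Roll of masking tape lying flat, 96 mm across, 25 mm high, past the latch end of the dock; origin under its centre. Bystander.
- bay (a point): Middle of the bay's floor, dock x = 50 mm. A sprung grey ejector flap, 62 mm long, hinged beside the bar, stands up 62 degrees here; it carries the tipped pack and slowly lifts it again unless the latch holds it. The seated pack lies flat, its z along the dock's +x, its back facing up at dock z = 68.5 mm, its far end at dock x = 93.5 mm, under the nose.

How it is judged:
On the way, in this order (a step that is already met when the one before it is completed fails the run):
1. the pack stands upright with its foot hooked on the toe bar (within 2 mm along the dock) (x of toe_recess in the frame of dock above -0.002 m and angle between battery_pack's own z axis and vertical below 0.35 rad), for 0.1 s.
2. the pack is tipped over past its balance, with its foot still on the toe bar (within 10 mm) (angle between battery_pack's own z axis and vertical above 0.55 rad and distance between toe_recess and toe_bar below 0.01 m), for 0.2 s.
At the end, for the whole second after the job is handed in: The pack lies flat on its side in the bay (within 0.05 rad), its recess on the toe bar (within 6 mm), held down against the sprung flap by the latch, at rest and released (angle between the z axis of battery_pack and the x axis of dock, either way round below 0.05 rad and distance between toe_recess and toe_bar below 0.006 m and linear speed of battery_pack below 0.01 m/s); the robot touches nothing.
It fails at once if the robot presses on the battery pack with more than 25 N (contact force between any of the fingers, the arm and battery_pack above 25 N).
It fails at once if the onion, the garlic or the tape roll is moved by more than 20 mm (distance of any of onion_1, garlic_1, tape_1 from where it was at the start of the episode above 0.02 m).
It also fails if it takes over 64 s, if anything falls off the work surface, if the arm or the gripper's body presses on something with over 40 N, if the wrist force passes 120 N, or if a joint passes its speed limit or range.

## Robot

A 6-joint arm with a two-finger parallel gripper is mounted at the origin on a cart in front of the work surface, level with it; the furniture and walls round the work are solid. World frame = base frame: x ahead of the robot, y to its left, z up, the work surface at z = 0. Lengths are in m, angles in rad, forces in N, time in s.
With the tool pointing down it reaches from about 0.35 to 0.775 m from the base axis. Payload 7.3 kg.
Tool frame: the origin (TCP) lies at the very end of the fingers, on their centre line; the grasp point (between the pads) lies manip.grip_point_offset behind it (manip.grip_point_offset is the distance from the TCP to the grasp point, in m); z points along the fingers, x is the direction in which the jaws open and shut, and the axes are right-handed (so a half turn about z gives the same grasp; the last joint's range is limited). The gripper opens to 92 mm and grips with 3 to 60 N. Pads are 19 mm wide; open, the fingers measure 130 mm over their backs; the gripper's body (75 mm by 190 mm) begins 47 mm behind the grasp point.
Start: joints at [1.075, 0.342, 1.524, -0, 1.275, -0.146], TCP at [0.18, 0.493, 0.203] pointing down, gripper open.
Joint ranges: [-2.53, 2.53], [-0.77, 2.02], [0.04, 2.7], [-1, 4.14], [0.28, 2.66], [-3.11, 3.11]. Speed limits (rad/s): [2.57, 2.57, 3.14, 3.14, 3.14, 3.14].

## Interface

Orientations are given as a rotation vector (axis times angle).
In Python, from cell import manip, cams gives the robot as it stands. The module is installed in compiled form; this text tells all that it offers.
- The arm moves only by the tool send_rows, never from a script. Its argument "plan" is a list that holds one entry, the list of rows, each a list of 4 numbers: the shift along the tool's x, y, z in cm, then the turn about the tool's z in degrees. A call has exactly 5 rows; each row shifts and turns the commanded pose from where the row before left it, along the tool's axes as they then stand; what a row does not reach is not made up. A row lasts 1/8 s, in which the tool goes at most 62.5 mm and 10.7 degrees, less where a joint would pass 70% of its speed; a pose out of reach is approached as far as the arm can. A call is refused whole if a number of a shift passes 6.25 or a number of a turn 10.7, either way. A call with a gripper value outside its range is refused whole. "grip" is the opening in per cent of the stroke, from 0 (shut) to 100 (fully open), set as the call begins (left out, the last holds). The fingers move at their own pace and stop on an object; "force" is the grip in N (left out, the last holds). Time passes only in rows, so rows that do not move let the fingers close, or fill a call up. It gives the time, the measured TCP pose, the force and the opening at its end, in the units of the state.
- manip.state(): the state, without advancing time (a new reading comes with each control period).
- cams.capture(name): name is "scene" or "top"; returns a dict with "pixels" (384x512x3 uint8, blue, green, red), "intrinsics" (3x3 intrinsics, pixels), "R" (3x3) and "t" (3): a world point X has camera coordinates R X + t. Camera axes: x right, y down, z forward; pixel columns grow to the right and rows downward; lengths in m; the calibration is good to about 2 mm. A picture is of the moment at which its call begins. There is no depth.
- manip.finish_job(): hands the job in, once; it reports no verdict.
The state is a dict: "t": time; "qpos": joint angles; "joint_velocities": joint speeds; "joint_efforts": joint torques, N m; "position": TCP position; "ee_rot": TCP orientation; "ft_force": force on the tool from outside, world axes, zero at the start; "moment": the same for the moment, N m; "width": finger opening in m.
Only numpy, scipy, OpenCV 4.12 (cv2) and the standard library are available. Lean on these libraries where they do the work, as an engineer would, in place of code of your own. Each camera call takes 0.05 s, during which the arm holds its last target.

## Working session

There is one attempt and no reset: what is moved stays moved. The work goes in short steps, Python scripts to look and compute and a tool call to move; the robot and the scene stay as the last step left them, time stands still between calls to the robot, and variables do not carry over. Pictures are saved under pics/ and viewed, and the job is handed in when it is done.

Besides the shell and the picture viewer there is one more tool, called as name(argument=value, ...) on one line, values as JSON. send_rows: Moves the arm, as the interface text tells. Its arguments: {"type":"object","properties":{"plan":{"type":"array","items":{"type":"array","items":{"type":"array","items":{"type":"number"}}}},"grip":{"type":"number"},"force":{"type":"number"}},"required":["plan"]}

```bash
mkdir -p pics; ls; python3 - <<'E'
from cell import manip,cams
import cv2,numpy as np
for n in("scene","top"):
    c=cams.capture(n);cv2.imwrite(f"pics/{n}0.png",c["pixels"]);np.savez(f"{n}0.npz",**c)
    print(n,c["intrinsics"].tolist(),(-c["R"].T@c["t"]).round(3),c["R"].round(3).tolist())
s=manip.state();print(s,manip.grip_point_offset)
E
```

```text
pics
scene [[425.56841190202965, 0.0, 253.51842197172505], [0.0, 425.56841190202965, 191.33712455241383], [0.0, 0.0, 1.0]] [-0.072 -0.624  0.447] [[0.588, -0.809, 0.021], [-0.349, -0.277, -0.896], [0.73, 0.519, -0.444]]
top [[363.3521181982333, 0.0, 259.01095895561633], [0.0, 363.3521181982333, 192.66462829846435], [0.0, 0.0, 1.0]] [ 0.438 -0.188  0.926] [[-0.01, -1.0, 0.022], [-0.994, 0.008, -0.109], [0.109, -0.023, -0.994]]
{'t': 0.1, 'qpos': array([ 1.07500337e+00,  3.42670296e-01,  1.52488502e+00,  5.33464267e-06,
        1.27539272e+00, -1.45997174e-01]), 'joint_velocities': array([ 8.51993076e-05, -2.09704919e-03, -2.75835493e-03,  8.16774588e-04,
        9.91718127e-04, -2.10579067e-03]), 'joint_efforts': array([ 2.30447484e-03, -4.32007349e+01, -2.44695032e+01,  7.20083364e-02,
        5.24999527e-02, -7.93787103e-05]), 'position': array([0.1797159 , 0.49288193, 0.20211826]), 'ee_rot': array([ 2.57360669e+00,  1.80065637e+00, -1.90667457e-03]), 'ft_force': array([-0.15380438, -1.1744499 , -0.39596808]), 'moment': array([-0.01776473,  0.02089327,  0.02544142]), 'width': 0.09171880296459153} 0.0188
```

View pics/scene0.png

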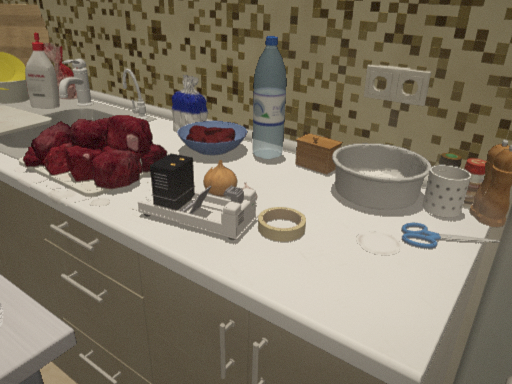

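View pics/top0.png

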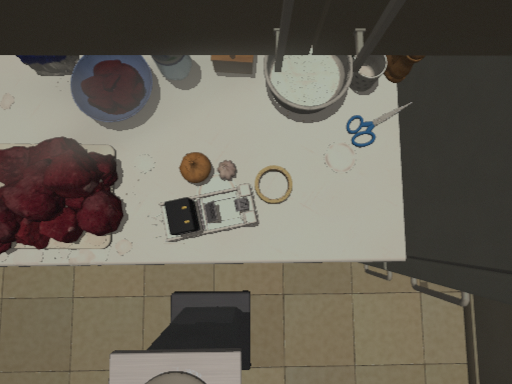

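```bash
python3 - <<'E'
import cv2
t=cv2.imread("pics/top0.png");s=cv2.imread("pics/scene0.png")
cv2.imwrite("pics/top0c.png",cv2.resize(t[140:250,145:305],None,fx=5,fy=5,interpolation=cv2.INTER_CUBIC))
cv2.imwrite("pics/scene0c.png",cv2.resize(s[140:250,130:310],None,fx=4.4,fy=4.4,interpolation=cv2.INTER_CUBIC))
E
```

```text
(no output)
```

View pics/top0c.png

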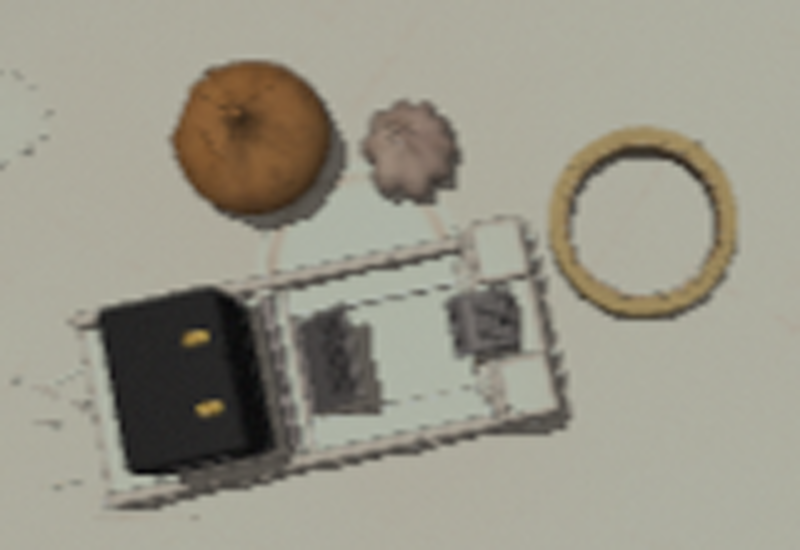

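View pics/scene0c.png

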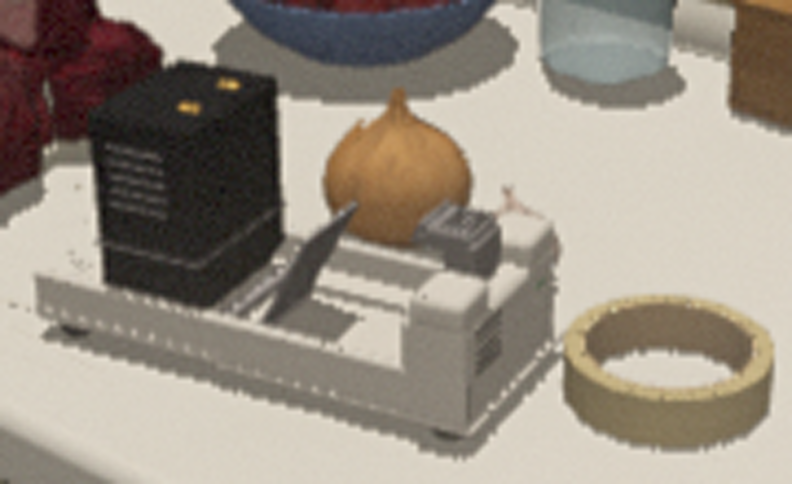

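```bash
python3 - <<'E'
import cv2,numpy as np
t=cv2.imread("pics/top0.png")[190:246,155:262]
g=(255*(t/255.)**0.5).astype(np.uint8)
g=cv2.resize(g,None,fx=7.4,fy=7.4,interpolation=cv2.INTER_NEAREST)
for i in range(0,107,10):
    cv2.putText(g,str(155+i),(int(i*7.4),10),0,.4,(0,0,255)); cv2.line(g,(int(i*7.4),12),(int(i*7.4),18),(0,0,255))
for i in range(0,56,10):
    cv2.putText(g,str(190+i),(0,int(i*7.4)+4),0,.4,(0,0,255))
cv2.imwrite("pics/top0d.png",g)
s=cv2.imread("pics/scene0.png")[150:240,130:262]
g=(255*(s/255.)**0.5).astype(np.uint8)
g=cv2.resize(g,None,fx=6,fy=6,interpolation=cv2.INTER_NEAREST)
for i in range(0,132,10): cv2.putText(g,str(130+i),(int(i*6),10),0,.4,(0,0,255)); cv2.line(g,(i*6,12),(i*6,18),(0,0,255))
for i in range(0,90,10): cv2.putText(g,str(150+i),(0,int(i*6)+4),0,.4,(0,0,255))
cv2.imwrite("pics/scene0d.png",g)
E
```

```text
(no output)
```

View pics/top0d.png

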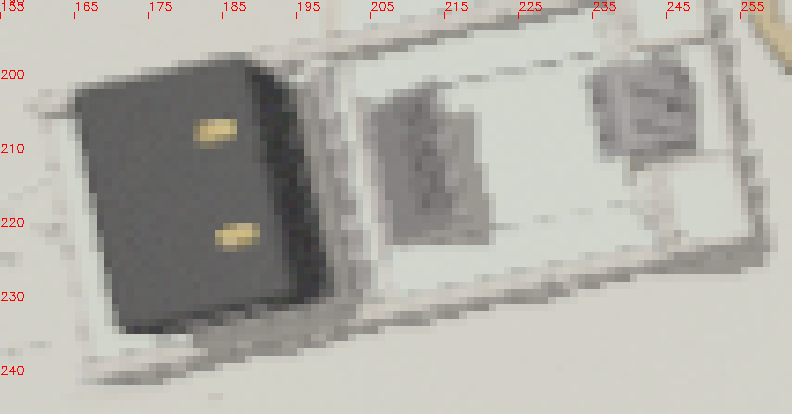

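View pics/scene0d.png

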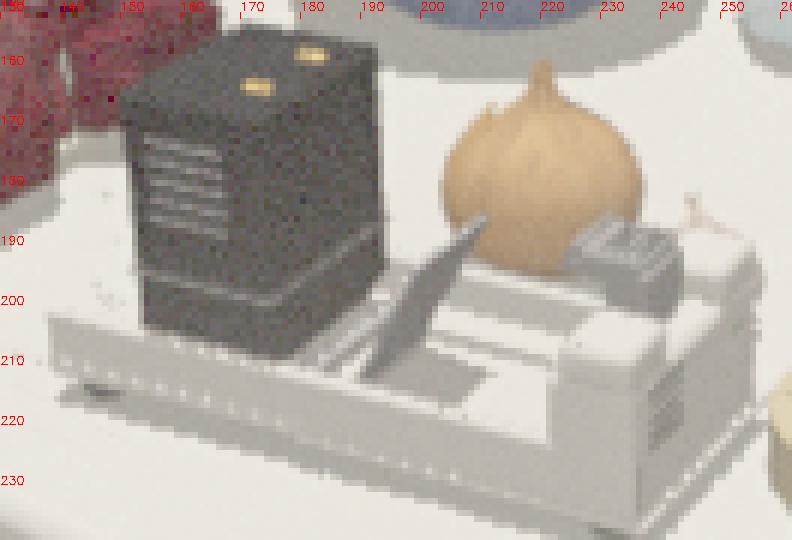

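```bash
cat > h.py <<'E'
import numpy as np,cv2
def ray(c,p,z):
    d=c["R"].T@np.linalg.solve(c["intrinsics"],[p[0],p[1],1.]);o=-c["R"].T@c["t"]
    return o+d*(z-o[2])/d[2]
def proj(c,X):
    q=c["intrinsics"]@(c["R"]@np.asarray(X)+c["t"]);return q[:2]/q[2]
def tri(cs,ps):
    A=[];b=[]
    for c,p in zip(cs,ps):
        d=c["R"].T@np.linalg.solve(c["intrinsics"],[p[0],p[1],1.]);d/=np.linalg.norm(d);o=-c["R"].T@c["t"]
        P=np.eye(3)-np.outer(d,d);A.append(P);b.append(P@o)
    A=np.vstack(A);b=np.hstack(b);x=np.linalg.lstsq(A,b,rcond=None)[0];return x,np.linalg.norm(A@x-b)
E
python3 - <<'E'
from h import *
T=np.load("top0.npz");S=np.load("scene0.npz")
f=lambda x,y:(155+x/7.4-.5,190+y/7.4-.5)
g=lambda x,y:(130+x/6-.5,150+y/6-.5)
P={k:ray(T,f(*v),.116) for k,v in dict(RL=(78,92),FL=(246,58),FR=(292,297),RR=(118,328)).items()}
for k,v in P.items(): print(k,v.round(4))
print("thick",np.linalg.norm(P["FL"]-P["RL"]),np.linalg.norm(P["FR"]-P["RR"]),"wide",np.linalg.norm(P["FL"]-P["FR"]),np.linalg.norm(P["RL"]-P["RR"]))
print("ctr",np.mean(list(P.values()),0))
for a,b in(("RL","FL"),("RR","FR"),("FR","FL"),("RR","RL")):
    d=P[b]-P[a];print(a,b,np.degrees(np.arctan2(d[1],d[0])))
for n,t,s in (("pack FR",(292,297),(228,125)),("pack RR",(118,328),(122,92)),("contactL",(215,131),(312,57)),("contactR",(237,235),(258,88)),("housing near end",(748,242),(640,345)),("rear near cheek",(85,365),(50,318))):
    print(n,tri([T,S],[f(*t),g(*s)]))
E
```

```text
RL [0.5071 0.0019 0.116 ]
FL [ 0.517  -0.0483  0.116 ]
FR [ 0.4451 -0.0628  0.116 ]
RR [ 0.4365 -0.0112  0.116 ]
thick 0.0511499661671312 0.05228474174876179 wide 0.07328613152493328 0.07185319388687958
ctr [ 0.47642494 -0.03011031  0.116     ]
RL FL -78.86764084979424
RR FR -80.44167554739631
FR FL 11.405207203274967
RR RL 10.521496916718583
pack FR (array([ 0.44231709, -0.0601132 ,  0.1170802 ]), np.float64(0.005635325237054352))
pack RR (array([ 0.4363842 , -0.01154016,  0.11776679]), np.float64(0.0001597666436908625))
contactL (array([ 0.49485608, -0.03985064,  0.11888221]), np.float64(9.463379352572075e-05))
contactR (array([ 0.46351331, -0.04669553,  0.11958107]), np.float64(0.00029338855496872116))
housing near end (array([ 0.46316229, -0.20192496,  0.07620006]), np.float64(0.0040631211908409405))
rear near cheek (array([0.42326353, 0.01935311, 0.02937419]), np.float64(0.0020810167606685366))
```

```bash
python3 - <<'E'
import cv2,numpy as np
t=cv2.imread("pics/top0.png")[176:250,150:270].astype(float).mean(2)
g=np.clip((t-90)/(205-90),0,1)**1.5*255
g=cv2.cvtColor(cv2.resize(g.astype(np.uint8),None,fx=6.6,fy=6.6,interpolation=cv2.INTER_CUBIC),cv2.COLOR_GRAY2BGR)
for i in range(0,120,10): cv2.putText(g,str(150+i),(int(i*6.6),10),0,.4,(0,0,255)); cv2.line(g,(int(i*6.6),12),(int(i*6.6),18),(0,0,255))
for i in range(0,74,10): cv2.putText(g,str(176+i),(0,int(i*6.6)+4),0,.4,(0,0,255))
cv2.imwrite("pics/top0e.png",g)
E
```

```text
(no output)
```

View pics/top0e.png

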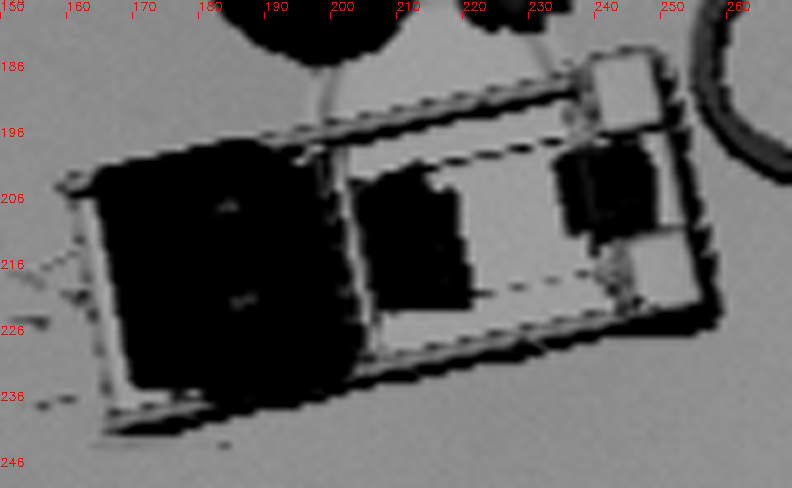

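```bash
python3 - <<'E'
from h import *
T=np.load("top0.npz");S=np.load("scene0.npz")
f=lambda x,y:(150+x/6.6-.5,176+y/6.6-.5)
for n,a,b,z in (("near cheek",(115,427),(600,323),.032),("far cheek",(65,182),(575,79),.032),("bar",(338,152),(372,362),.0245),("housing end lower",(690,235),(702,300),.084),("housing end",(655,52),(702,300),.084),("rear edge",(62,190),(110,430),.02)):
    A=ray(T,f(*a),z);B=ray(T,f(*b),z);d=B-A
    print(n,A.round(4),B.round(4),np.degrees(np.arctan2(d[1],d[0])).round(2),np.linalg.norm(d).round(4))
E
```

```text
near cheek [0.421  0.0154 0.032 ] [ 0.4575 -0.163   0.032 ] -78.46 0.1821
far cheek [0.5116 0.0355 0.032 ] [ 0.5488 -0.1541  0.032 ] -78.89 0.1931
bar [ 0.5227 -0.0646  0.0245] [ 0.444  -0.0778  0.0245] -170.47 0.0799
housing end lower [ 0.4868 -0.1963  0.084 ] [ 0.464  -0.2003  0.084 ] -170.03 0.0232
housing end [ 0.5518 -0.1844  0.084 ] [ 0.464  -0.2003  0.084 ] -169.76 0.0892
rear edge [0.5096 0.0395 0.02  ] [0.4197 0.02   0.02  ] -167.72 0.092
```

```bash
cat >> h.py <<'E'
psi=np.radians(-79.0);O=np.array([.4845,-.0630]);U=np.array([np.cos(psi),np.sin(psi)]);V=np.array([-U[1],U[0]]);FT=.004
def d2w(x,y,z): return np.r_[O+x*U+y*V,z+FT]
def w2d(p): d=np.asarray(p)[:2]-O;return np.array([d@U,d@V,p[2]-FT])
E
python3 - <<'E'
from h import *
T=np.load("top0.npz");S=np.load("scene0.npz")
pts=[(0,-41.5,17),(0,41.5,17),(88,-14,69),(88,14,69),(-95,-48,28),(-95,48,28),(132,-48,80),(132,48,80),(132,-48,0),(-95,-48,0),(-5.7,-39,112),(-61.7,-39,112),(-5.7,37,112),(-61.7,37,112),(-5.7,-39,12)]
for n,c,f in(("top",T,5),("scene",S,4)):
    im=cv2.imread(f"pics/{n}0.png");r=(slice(176,250),slice(150,270)) if n=="top" else (slice(145,245),slice(130,262))
    g=cv2.resize(im[r],None,fx=6,fy=6,interpolation=cv2.INTER_CUBIC)
    for p in pts:
        q=(proj(c,d2w(*np.array(p)/1e3))-[r[1].start,r[0].start]+.5)*6
        cv2.circle(g,tuple(q.astype(int)),3,(0,0,255),1)
    cv2.imwrite(f"pics/{n}0o.png",g)
E
```

```text
(no output)
```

View pics/top0o.png

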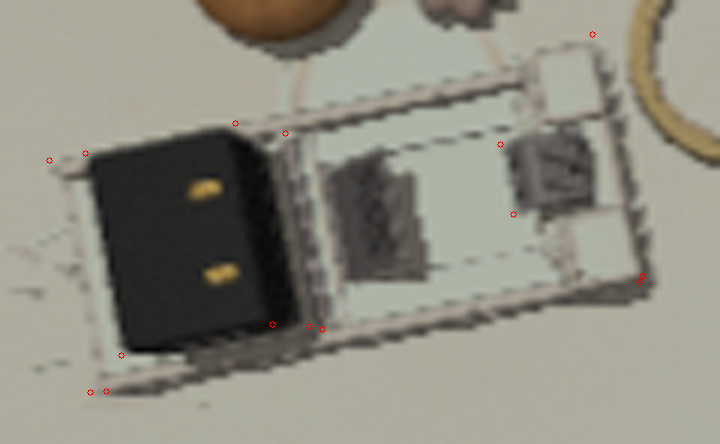

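View pics/scene0o.png

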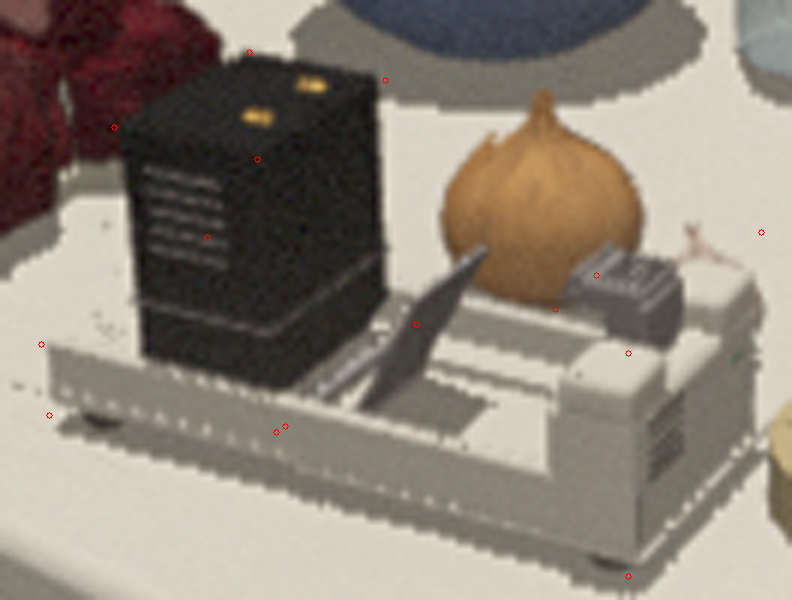

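send_rows(plan=[[[0, 0, -1, 10.7], [0, 0, -1, 10.7], [0, 0, -1, 10.7], [0, 0, -1, 10.7], [0, 0, -1, 10.7]]], grip=0, force=20)

```text
t: 0.72
position: [0.1798, 0.493, 0.2526]
ee_rot: [3.11, 0.44, -0.001]
ft_force: [0.6, -0.7, 0.8]
width: 0.0468
```

```bash
cat >> h.py <<'E'
from scipy.spatial.transform import Rotation as Ro
def need(s,target):
    R=Ro.from_rotvec(s["ee_rot"]).as_matrix();return (R.T@(np.asarray(target)-s["position"])*100).round(2), np.degrees(np.arctan2(R[1,0],R[0,0])).round(2)
E
python3 - <<'E'
from h import *
from cell import manip
s=manip.state();print(need(s,d2w(-.100,0,.246)),w2d(s["position"]))
E
```

```text
(array([14.74, 51.91,  0.29]), np.float64(16.11)) [-0.60391897 -0.19304779  0.24863714]
```

send_rows(plan=[[[0, 0, 0, 5.1], [2.1, 5, 0, 0], [2.1, 5.6, 0, 0], [2.1, 5.6, 0, 0], [2.1, 5.6, 0, 0]]])

```text
t: 1.35
position: [0.3057, 0.2943, 0.2525]
ee_rot: [3.126, 0.312, -0.0]
ft_force: [1.2, 0.4, -0.0]
width: 0.0009
```

send_rows(plan=[[[2.1, 5.6, 0, 0], [2.1, 5.6, 0, 0], [2.1, 5.6, 0, 0], [2.1, 5.6, 0, 0], [2.1, 5, 0, 0]]])

```text
t: 1.98
position: [0.4627, 0.0461, 0.2525]
ee_rot: [-3.126, -0.31, 0.0]
ft_force: [1.0, 0.2, 0.4]
width: 0.0004
```

```bash
python3 - <<'E'
from h import *
from cell import manip
s=manip.state();print(need(s,d2w(-.095,0,.061)),w2d(s["position"]),s["position"],s["ft_force"],s["width"])
E
```

```text
(array([ 0.05,  1.63, 18.75]), np.float64(11.31)) [-0.11122177 -0.00057747  0.24854051] [0.46271102 0.04606813 0.25254051] [1.01892642 0.15218578 0.37056416] 0.00039284647643156534
```

send_rows(plan=[[[0, 0, 4.5, 0], [0, 0, 4.5, 0], [0, 0, 4.5, 0], [0, 0, 4.5, 0], [0, 0, 0.7, -0.3]]])

```text
t: 2.6
position: [0.4598, 0.0482, 0.0634]
ee_rot: [-3.124, -0.319, 0.01]
ft_force: [-0.8, 0.4, 0.5]
width: 0.0005
```

send_rows(plan=[[[0, 1, 0, 0], [0, 1, 0, 0], [0, 0.5, 0, 0], [0, 0.3, 0, 0], [0, 0, 0, 0]]])

```text
t: 3.22
position: [0.4679, 0.0205, 0.066]
ee_rot: [-3.125, -0.318, -0.001]
ft_force: [0.8, 0.4, -0.3]
width: 0.0004
```

```bash
python3 - <<'E'
from h import *
from cell import manip,cams
s=manip.state();print(w2d(s["position"]),s["position"],s["ft_force"],s["ee_rot"])
c=cams.capture("scene");cv2.imwrite("pics/s1.png",cv2.resize(c["pixels"][90:250,110:290],None,fx=4,fy=3.7)[:600])
E
```

```text
[-0.08509143 -0.00032942  0.06203658] [0.46794042 0.0204652  0.06603658] [ 0.82160922  0.37187262 -0.31888293] [-3.12541214e+00 -3.18302538e-01 -9.83780426e-04]
```

View pics/s1.png

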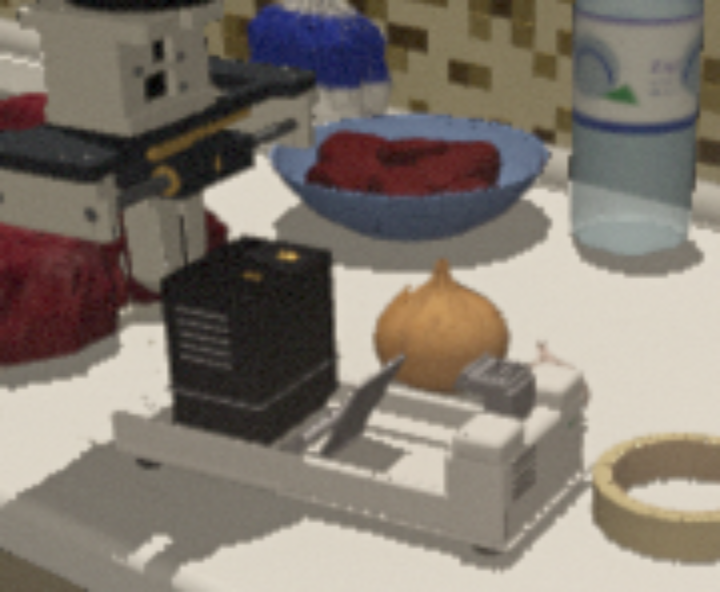

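The fingers hang behind the pack (about pixel (160,240) in the crop), which still stands upright. I'm closing in slowly.

send_rows(plan=[[[0, 0.3, 0, 0], [0, 0.3, 0, 0], [0, 0.2, 0, 0], [0, 0.2, 0, 0], [0, 0.2, 0, 0]]])

```text
t: 3.9
position: [0.4701, 0.009, 0.0657]
ee_rot: [-3.125, -0.319, 0.0]
ft_force: [0.7, 1.2, 0.9]
width: 0.0004
```

send_rows(plan=[[[0, 0.15, 0, 0], [0, 0.15, 0, 0], [0, 0.15, 0, 0], [0, 0.15, 0, 0], [0, 0.1, 0, 0]]])

```text
t: 4.53
position: [0.4716, 0.002, 0.0657]
ee_rot: [-3.125, -0.319, -0.0]
ft_force: [-0.2, 0.5, 1.0]
width: 0.0005
```

```bash
python3 - <<'E'
from h import *
from cell import manip,cams
s=manip.state();print(w2d(s["position"]),s["position"],s["ft_force"],s["ee_rot"])
c=cams.capture("top");cv2.imwrite("pics/t2.png",cv2.resize(c["pixels"][140:250,145:265],None,fx=6,fy=5.4));np.savez("top2.npz",**c)
E
```

```text
[-0.0662215  -0.00022598  0.06169867] [0.47164252 0.00196171 0.06569867] [-0.19847495  0.48261634  1.01764176] [-3.12530252e+00 -3.19042824e-01 -9.97165009e-05]
```

View pics/t2.png

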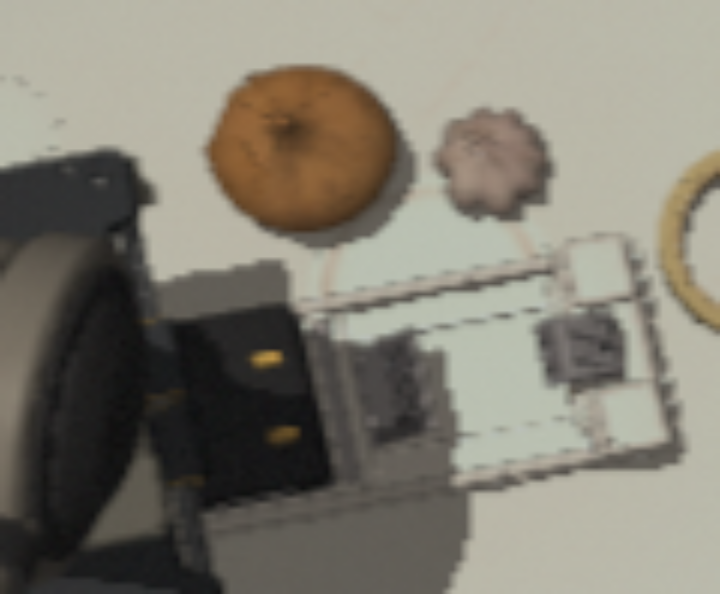

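```bash
cat >> h.py <<'E'
def gold(c):
    im=c["pixels"];hsv=cv2.cvtColor(im,cv2.COLOR_BGR2HSV)
    m=cv2.inRange(hsv,(15,110,110),(35,255,255))
    n,l,st,ce=cv2.connectedComponentsWithStats(m)
    return [(ce[i],st[i,4]) for i in range(1,n) if 4<st[i,4]<60 and 150<ce[i][0]<240 and 150<ce[i][1]<245]
E
python3 - <<'E'
from h import *
for f in("top0.npz","top2.npz"):
    c=np.load(f)
    for p,a in gold(c): print(f,p,a,w2d(ray(c,p,.116)))
E
```

```text
top0.npz [183.77777778 207.        ] 9 [-0.02072068  0.01519454  0.112     ]
top0.npz [186.3 221.1] 10 [-0.02085769 -0.0167027   0.112     ]
top2.npz [189.98113208 156.90566038] 53 [0.0131974  0.12396239 0.112     ]
top2.npz [189.1 205.7] 10 [-0.00864471  0.01569863  0.112     ]
```

send_rows(plan=[[[0, 0.05, 0, 0], [0, 0.05, 0, 0], [0, 0, 0, 0], [0, 0, 0, 0], [0, 0, 0, 0]]])

```text
t: 5.2
position: [0.4718, 0.0011, 0.0657]
ee_rot: [-3.125, -0.319, -0.0]
ft_force: [-0.3, 0.8, 0.6]
width: 0.0006
```

```bash
cat > look.py <<'E'
import sys
from h import *
from cell import manip,cams
s=manip.state();print(s["t"],w2d(s["position"]).round(4),s["ft_force"].round(2))
c=cams.capture("top")
for p,a in gold(c): print(p.round(1),a,w2d(ray(c,p,.116)).round(4))
n=sys.argv[1]
cv2.imwrite(f"pics/{n}t.png",cv2.resize(c["pixels"][170:250,145:265],None,fx=6,fy=6))
np.savez(f"{n}t.npz",**c)
c=cams.capture("scene");np.savez(f"{n}s.npz",**c)
b=cv2.resize(c["pixels"][130:245,130:262],None,fx=6,fy=5,interpolation=cv2.INTER_CUBIC);b=(255*(b/255.)**.6).astype(np.uint8)
cv2.imwrite(f"pics/{n}s.png",b)
E
python3 look.py a
```

```text
5.2 [-0.0653 -0.0002  0.0617] [-0.26  0.84  0.58]
[198.4 154. ] 5 [0.033  0.1268 0.112 ]
[189.5 205.5] 8 [-0.0077  0.016   0.112 ]
```

View pics/as.png

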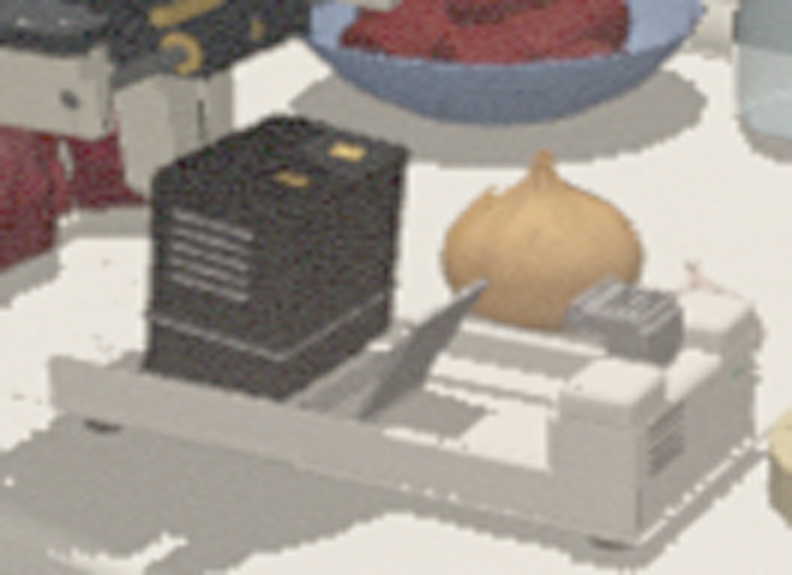

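```bash
cat >> h.py <<'E'
def side(c,p,v):
    d=c["R"].T@np.linalg.solve(c["intrinsics"],[p[0],p[1],1.]);o=-c["R"].T@c["t"]
    k=(v-(o[:2]-O)@V)/(d[:2]@V);return w2d(o+k*d)*1e3
E
python3 - <<'E'
from h import *
S=np.load("scene0.npz");A=np.load("as.npz")
f0=lambda x,y:(130+x/6-.5,145+y/6-.5);fa=lambda x,y:(130+x/6-.5,130+y/5-.5)
for n,p in dict(rearTop=(127,135),rearLow=(144,353),bandRear=(133,298),bandFront=(281,332),frontLow=(285,387),frontTop=(258,160)).items(): print("0",n,side(S,f0(*p),-.039).round(1))
for n,p in dict(rearTop=(152,173),rearLow=(147,370),bandRear=(150,318),bandFront=(285,360),frontLow=(285,397),frontTop=(285,212)).items(): print("a",n,side(A,fa(*p),-.039).round(1))
E
```

```text
0 rearTop [-57.  -39.  110.3]
0 rearLow [-58.5 -39.   29.3]
0 bandRear [-60.9 -39.   49.7]
0 bandFront [ -1.2 -39.   51.1]
0 frontLow [ -1.1 -39.   30.5]
0 frontTop [ -5.7 -39.  111.9]
a rearTop [-46.2 -39.  118.6]
a rearLow [-57.2 -39.   29.2]
a bandRear [-53.5 -39.   53.9]
a bandFront [  0.1 -39.   47.7]
a frontLow [ -1.1 -39.   30.7]
a frontTop [  4.6 -39.  112.5]
```

View pics/at.png

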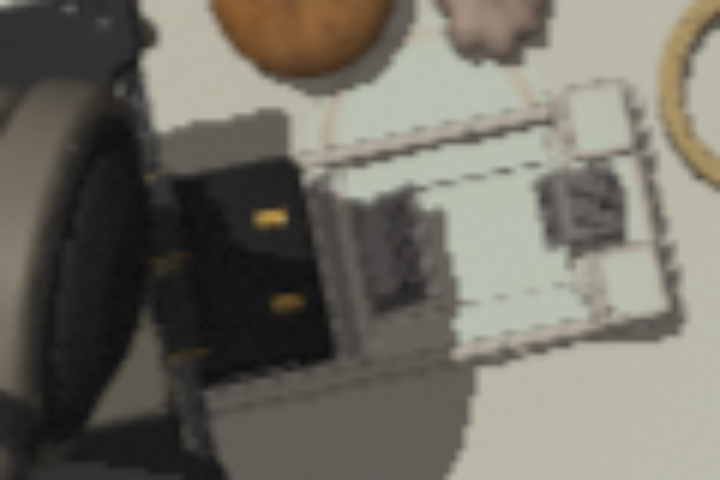

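The pack has tipped about 0.12 rad instead of sliding: the side-face pixels put its foot still at the starting point. My push was too high for the actual friction. I'll ease it back upright and push lower, keeping the gripper's body clear of the pack top.

send_rows(plan=[[[0, -0.2, 0, 0], [0, -0.2, 0, 0], [0, -0.2, 0, 0], [0, -0.2, 0, 0], [0, -0.2, 0, 0]]])

```text
t: 5.92
position: [0.4698, 0.011, 0.0657]
ee_rot: [3.125, 0.319, 0.0]
ft_force: [-1.3, -0.1, -0.2]
width: 0.0007
```

send_rows(plan=[[[0, -0.3, 0.3, 0], [0, -0.1, 0.3, 0], [0, 0, 0.3, 0], [0, 0, 0, 0], [0, 0, 0, 0]]])

```text
t: 6.55
position: [0.469, 0.0147, 0.0567]
ee_rot: [-3.125, -0.319, -0.0]
ft_force: [-0.2, 0.0, -0.1]
width: 0.0006
```

```bash
python3 look.py b
```

```text
6.55 [-0.0792 -0.0004  0.0527] [-0.22  0.02 -0.09]
[198.4 155.4] 16 [0.0324 0.1237 0.112 ]
[188.4 157.5] 46 [0.0095 0.1233 0.112 ]
[183.8 207.1] 10 [-0.0207  0.015   0.112 ]
```

View pics/bs.png

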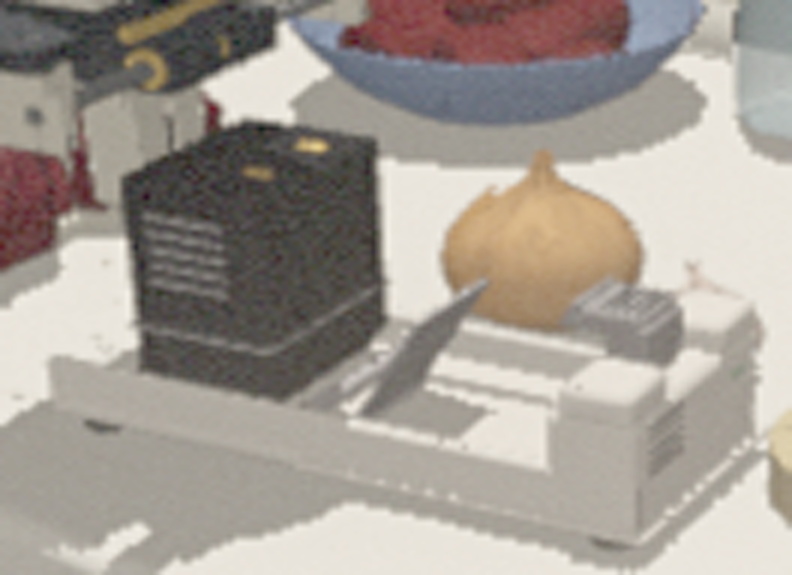

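The pack is back upright, with its gold contact at the starting pixel (183.8, 207.1). Now the push at TCP z = 0.057.

send_rows(plan=[[[0, 0.2, 0, 0], [0, 0.2, 0, 0], [0, 0.2, 0, 0], [0, 0.15, 0, 0], [0, 0.15, 0, 0]]])

```text
t: 7.28
position: [0.4707, 0.006, 0.0567]
ee_rot: [-3.125, -0.319, 0.0]
ft_force: [-0.9, 1.3, 0.2]
width: 0.0004
```

send_rows(plan=[[[0, 0.1, 0, 0], [0, 0.1, 0, 0], [0, 0.1, 0, 0], [0, 0.1, 0, 0], [0, 0, 0, 0]]])

```text
t: 7.9
position: [0.4716, 0.002, 0.0567]
ee_rot: [-3.125, -0.319, -0.0]
ft_force: [0.2, 0.3, -0.9]
width: 0.0004
```

```bash
python3 look.py c
```

```text
7.9 [-0.0662 -0.0002  0.0527] [ 0.18  0.32 -0.9 ]
[189.1 157.5] 42 [0.011  0.1231 0.112 ]
[181.6 163.4] 5 [-0.0079  0.113   0.112 ]
[185.2 167.2] 40 [-0.0017  0.1029  0.112 ]
[187.3 206.1] 10 [-0.0127  0.0156  0.112 ]
```

View pics/cs.png

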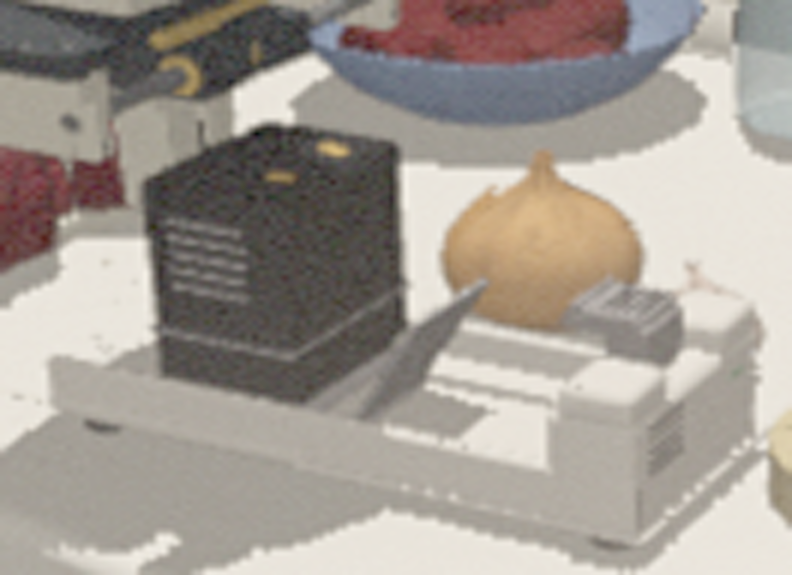

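send_rows(plan=[[[0, 0.1, 0, 0], [0, 0.1, 0, 0], [0, 0, 0, 0], [0, 0, 0, 0], [0, 0, 0, 0]]])

```text
t: 8.62
position: [0.472, 0.0001, 0.0567]
ee_rot: [-3.125, -0.319, -0.0]
ft_force: [0.1, 0.8, -0.3]
width: 0.0003
```

```bash
python3 look.py d; python3 - <<'E'
from cell import manip
import numpy as np
for i in range(1): print(manip.state()["ft_force"])
E
```

```text
8.625 [-0.0643 -0.0002  0.0527] [ 0.13  0.84 -0.32]
[188.8 157. ] 47 [0.0106 0.1243 0.112 ]
[196.8 153.6] 5 [0.0296 0.1284 0.112 ]
[188.1 206.1] 12 [-0.011   0.0153  0.112 ]
[-0.09203107  0.03584178 -0.59789932]
```

View pics/ds.png

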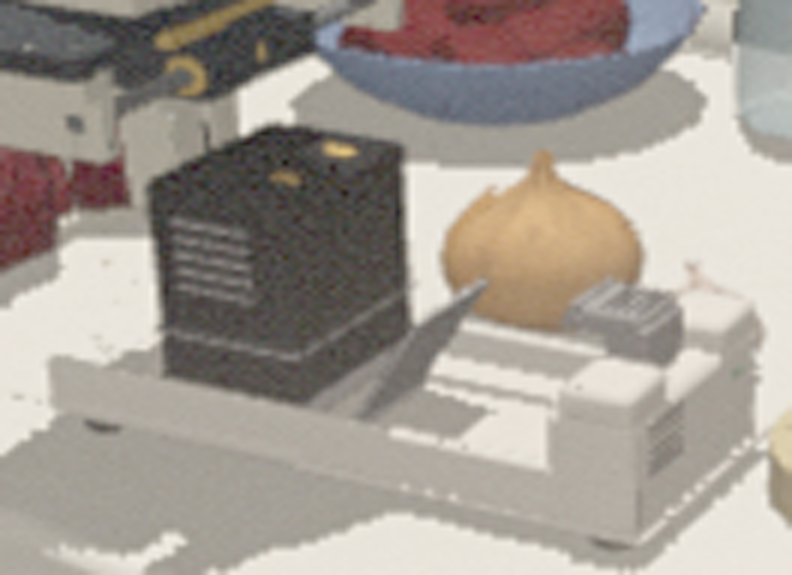

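Still upright and sliding. A few mm more.

send_rows(plan=[[[0, 0.1, 0, 0], [0, 0.1, 0, 0], [0, 0, 0, 0], [0, 0, 0, 0], [0, 0, 0, 0]]])

```text
t: 9.35
position: [0.4725, -0.0018, 0.0567]
ee_rot: [-3.125, -0.319, -0.0]
ft_force: [-0.1, 0.3, -0.1]
width: 0.0006
```

```bash
python3 look.py e; python3 - <<'E'
from h import *
n={}
for k in "bcde":
    c=np.load(f"{k}s.npz");im=c["pixels"];m=cv2.inRange(im[150:205,140:215],(0,0,0),(70,70,70))
    # rear & front silhouettes of the pack per row
    for r in (22,45):
        xs=np.flatnonzero(m[r,5:62]); print(k,r+150,xs.min()+145,xs.max()+145,end=" | ")
    print()
E
```

```text
9.35 [-0.0623 -0.0001  0.0527] [-0.13  0.27 -0.07]
[189.1 205.8] 11 [-0.0087  0.0154  0.112 ]
b 172 150 192 | b 195 155 201 | 
c 172 154 195 | c 195 156 201 | 
d 172 155 196 | d 195 157 201 | 
e 172 155 197 | e 195 158 198 |
```

View pics/es.png

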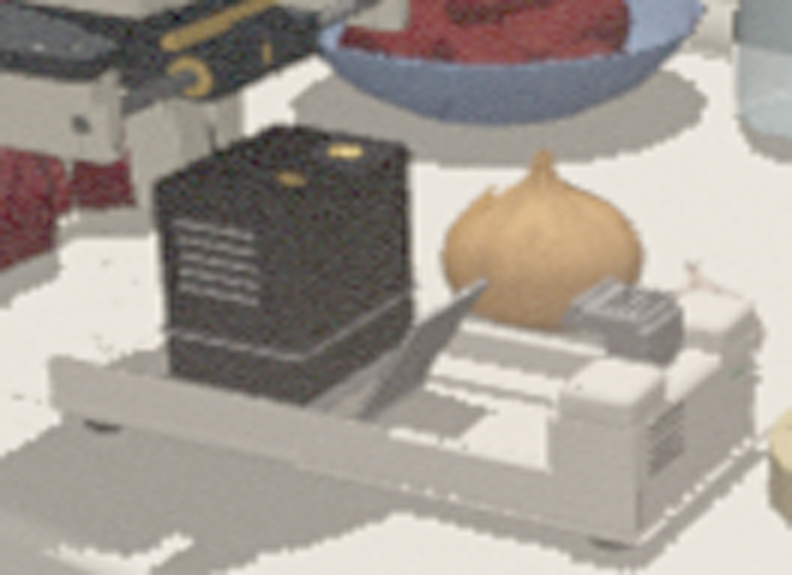

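send_rows(plan=[[[0, 0.1, 0, 0], [0, 0.1, 0, 0], [0, 0, 0, 0], [0, 0, 0, 0], [0, 0, 0, 0]]])

```text
t: 10.07
position: [0.4728, -0.0038, 0.0567]
ee_rot: [-3.125, -0.319, -0.0]
ft_force: [0.5, 1.6, 1.1]
width: 0.0006
```

```bash
python3 look.py f
```

```text
10.075 [-0.0603 -0.0002  0.0527] [0.49 1.61 1.13]
[189.4 157. ] 52 [0.0119 0.124  0.112 ]
[198.  154.8] 12 [0.0318 0.1253 0.112 ]
[190.8 205.6] 9 [-0.0049  0.0153  0.112 ]
```

send_rows(plan=[[[0, 0.1, 0, 0], [0, 0.1, 0, 0], [0, 0, 0, 0], [0, 0, 0, 0], [0, 0, 0, 0]]])

```text
t: 10.8
position: [0.4732, -0.0058, 0.0567]
ee_rot: [-3.125, -0.319, 0.0]
ft_force: [-0.9, 1.0, 0.7]
width: 0.0007
```

```bash
python3 look.py g
```

```text
10.8 [-0.0583 -0.0002  0.0527] [-0.87  1.04  0.72]
[187.8 157.3] 43 [0.0083 0.124  0.112 ]
[198.1 154.1] 10 [0.0323 0.1267 0.112 ]
[193.  158.7] 6 [0.0191 0.1187 0.112 ]
[191.9 205.3] 10 [-0.0024  0.0153  0.112 ]
```

View pics/gs.png

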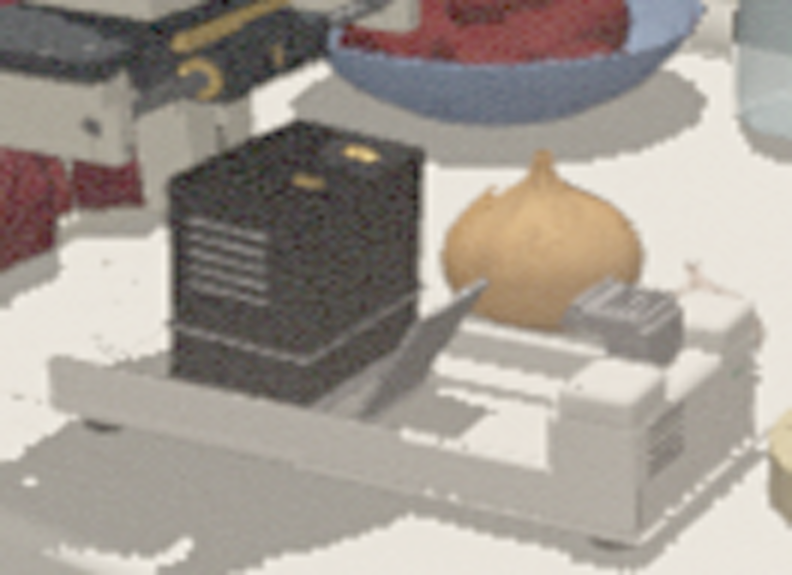

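The pack now leans slightly: its top moves faster than the tool (3.8 and 2.5 mm per 2 mm step), so the foot has met the bar. I'll back off, check that it settles and stands, then raise the tool.

send_rows(plan=[[[0, -0.2, 0, 0], [0, -0.2, 0, 0], [0, -0.2, 0, 0], [0, -0.2, 0, 0], [0, 0, 0, 0]]])

```text
t: 11.52
position: [0.4717, 0.0021, 0.0568]
ee_rot: [3.125, 0.319, 0.0]
ft_force: [0.5, 0.1, 0.2]
width: 0.0004
```

send_rows(plan=[[[0, -0.2, -1.0, 0], [0, 0, -1.0, 0], [0, 0, -1.0, 0], [0, 0, -0.8, 0], [0, 0, 0, 0]]])

```text
t: 12.15
position: [0.4717, 0.0039, 0.0955]
ee_rot: [3.125, 0.319, 0.003]
ft_force: [-0.1, -0.3, 0.5]
width: 0.0002
```

```bash
python3 look.py h; python3 - <<'E'
from h import *
A=np.load("hs.npz")
E
```

```text
12.15 [-0.0681  0.0002  0.0915] [-0.1  -0.35  0.55]
[189.3 157.9] 50 [0.0112 0.1219 0.112 ]
[198.7 155.5] 6 [0.033  0.1233 0.112 ]
[202.2 158.2] 5 [0.0396 0.1156 0.112 ]
[188.9 205.9] 12 [-0.0091  0.0153  0.112 ]
```

View pics/hs.png

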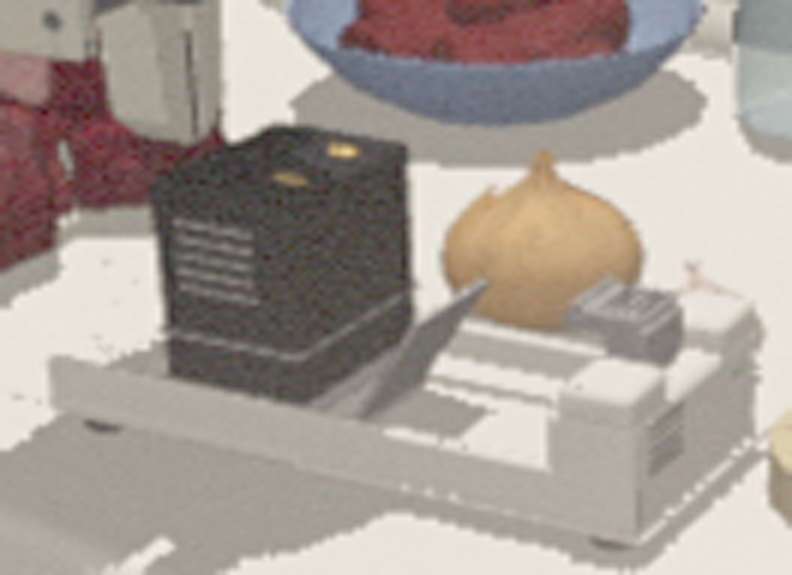

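View pics/ht.png

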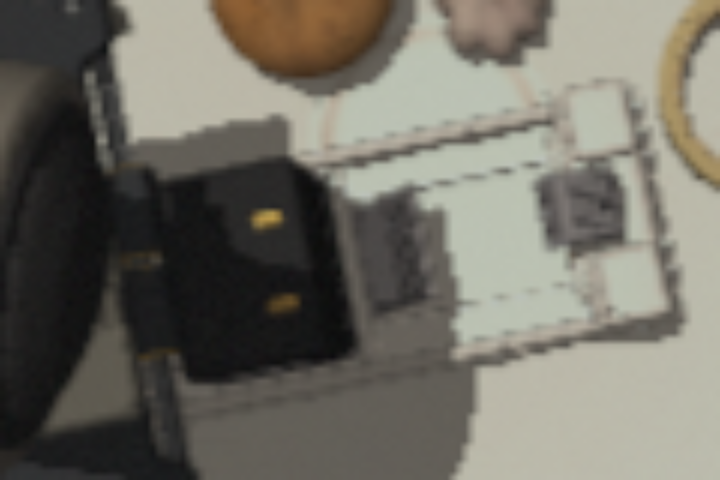

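The pack stands again with its gold contact at dock x = -9 mm. It slid about 11.6 mm, which agrees with the expected hook position. Now the high push.

send_rows(plan=[[[0, 0.2, 0, 0], [0, 0.2, 0, 0], [0, 0.2, 0, 0], [0, 0.2, 0, 0], [0, 0.2, 0, 0]]])

```text
t: 12.88
position: [0.4732, -0.0059, 0.0947]
ee_rot: [-3.125, -0.319, 0.0]
ft_force: [-0.7, -0.3, -0.4]
width: 0.0003
```

send_rows(plan=[[[0, 0.2, 0, 0], [0, 0.2, 0, 0], [0, 0.2, 0, 0], [0, 0.2, 0, 0], [0, 0.2, 0, 0]]])

```text
t: 13.5
position: [0.4753, -0.0157, 0.0947]
ee_rot: [-3.125, -0.319, -0.0]
ft_force: [0.1, 0.3, 0.2]
width: 0.0009
```

```bash
python3 look.py i
```

```text
13.5 [-0.0482 -0.      0.0907] [0.12 0.31 0.19]
[188.  157.3] 34 [0.0087 0.124  0.112 ]
```

View pics/is.png

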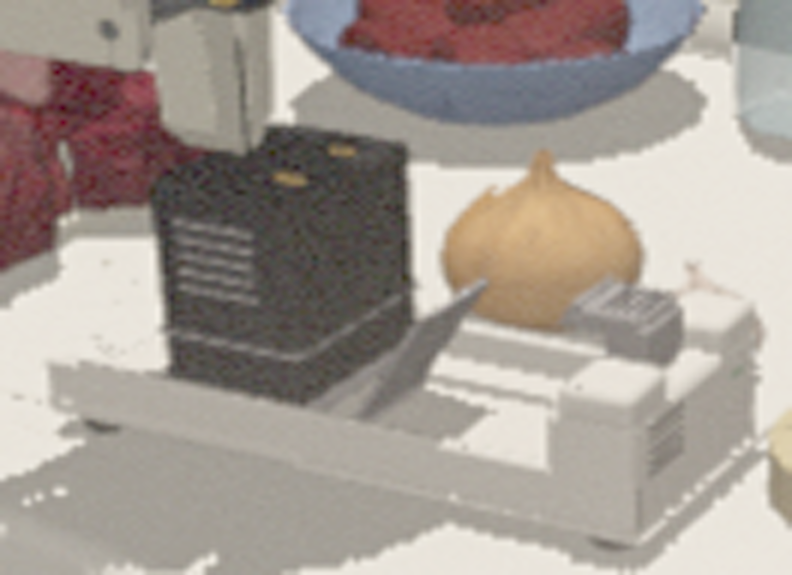

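View pics/it.png

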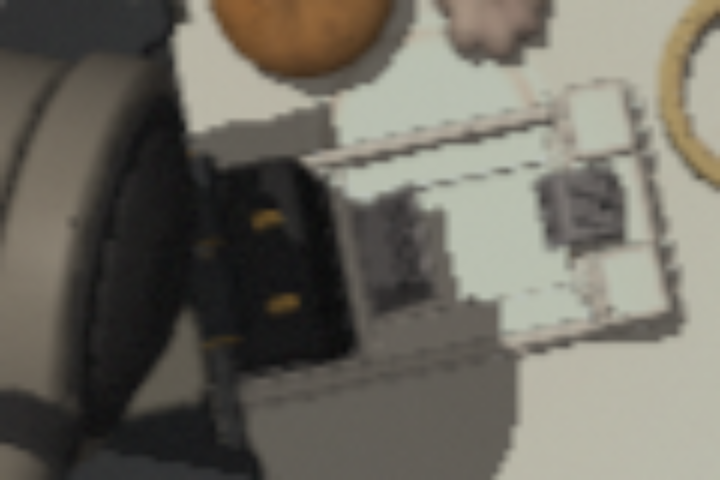

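```bash
python3 - <<'E'
import cv2,numpy as np
c=np.load("is.npz")["pixels"][100:200,120:230]
b=cv2.resize((255*(c/255.)**.45).astype(np.uint8),None,fx=7,fy=6,interpolation=cv2.INTER_CUBIC)
cv2.imwrite("pics/is2.png",b)
E
```

```text
(no output)
```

View pics/is2.png

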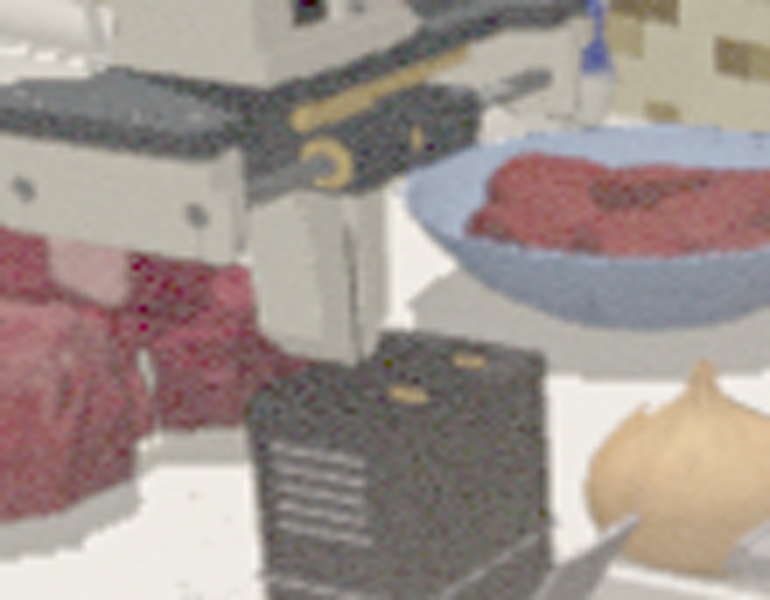

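```bash
python3 - <<'E'
from h import *
from cell import manip
c=np.load("is.npz");t=np.load("it.npz");p=manip.state()["position"];print(p)
for z in (0,.02): 
  for dx,dy in((0,0),(.019,0),(-.019,0)):
    q=p+np.r_[V*dx+U*dy,z]; a=proj(c,q);print(z,dx,a.round(1),"is2:",((a-[120,100]+.5)*[7,6]).round(0))
E
```

```text
[ 0.47532456 -0.01576117  0.09470779]
0 0 [166.8 170. ] is2: [331. 423.]
0 0.019 [172.2 166.7] is2: [369. 403.]
0 -0.019 [161.3 173.3] is2: [292. 443.]
0.02 0 [166.2 160.9] is2: [327. 369.]
0.02 0.019 [171.6 157.8] is2: [365. 350.]
0.02 -0.019 [160.5 164.1] is2: [287. 388.]
```

```bash
python3 - <<'E'
from h import *
c=np.load("is.npz");t=np.load("it.npz")
for p in ((350,362),(300,352),(262,312)):
  for z in (.0947,.116): print(p,z,w2d(ray(c,(120+p[0]/7-.5,100+p[1]/6-.5),z)).round(4))
h=np.load("hs.npz")["pixels"][90:200,110:230]
cv2.imwrite("pics/hs2.png",cv2.resize((255*(h/255.)**.45).astype(np.uint8),None,fx=6.5,fy=5.4,interpolation=cv2.INTER_NEAREST))
a=np.load("it.npz")["pixels"][170:250,150:230]
cv2.imwrite("pics/it2.png",cv2.resize((255*(a/255.)**.45).astype(np.uint8),None,fx=8,fy=7,interpolation=cv2.INTER_NEAREST))
E
```

```text
(350, 362) 0.0947 [-0.0751  0.0478  0.0907]
(350, 362) 0.116 [-0.0436  0.0054  0.112 ]
(300, 352) 0.0947 [-0.0942  0.0485  0.0907]
(300, 352) 0.116 [-0.0616  0.006   0.112 ]
(262, 312) 0.0947 [-0.1287  0.0757  0.0907]
(262, 312) 0.116 [-0.094   0.0315  0.112 ]
```

View pics/hs2.png

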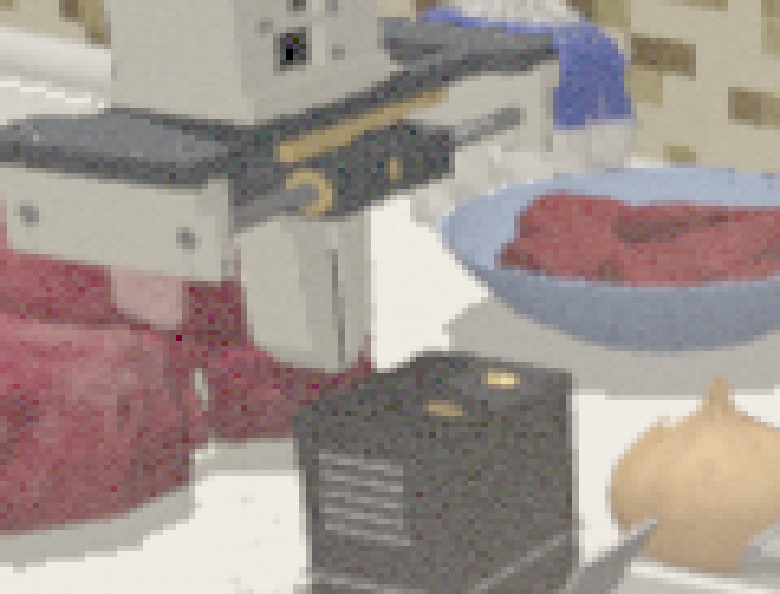

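View pics/it2.png

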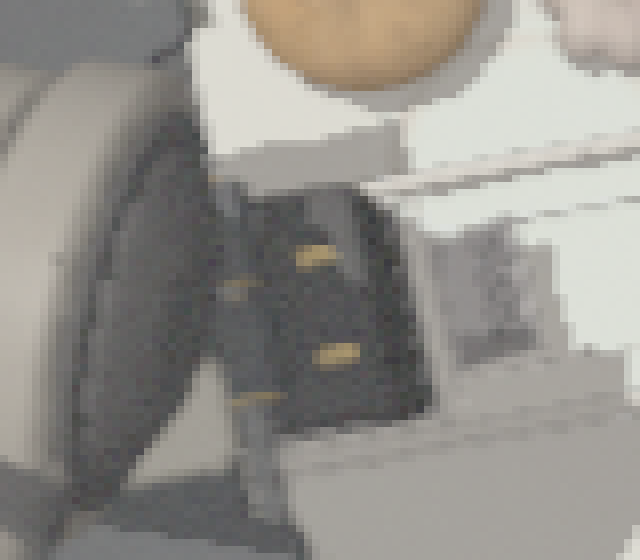

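```bash
python3 - <<'E'
from h import *
c=np.load("hs.npz");i=np.load("is.npz")
f=lambda x,y:(110+x/6.5-.5,90+y/5.4-.5)
g=lambda x,y:(120+x/7-.5,100+y/6-.5)
print("state u -68.1 z 91.5: seam bottom",side(c,f(340,370),0),"left corner",side(c,f(270,355),-.019),side(c,f(300,367),-.019))
print("state u -48.2 z 90.7: seam bottom",side(i,g(356,360),0),"left",side(i,g(310,357),-.019))
# same px on other planes
for v in(-.02,0,.02,.04): print(v,side(c,f(340,370),v))
print([ (k,proj(c,d2w(-.0681,0,k)).round(1)) for k in (.0915,.1115,.15)])
E
```

```text
state u -68.1 z 91.5: seam bottom [-5.83774384e+01  1.03335397e-14  1.15083699e+02] left corner [-69.64190392 -19.         125.66394845] [-58.70300751 -19.         122.969239  ]
state u -48.2 z 90.7: seam bottom [-3.74945962e+01  4.94489813e-14  1.15832287e+02] left [-39.15717108 -19.         123.40505835]
-0.02 [-42.99224254 -20.         125.11238578]
0 [-5.83774384e+01  1.03335397e-14  1.15083699e+02]
0.02 [-73.7626342   20.         105.05501153]
0.04 [-89.14783003  40.          95.02632441]
[(0.0915, array([158.8, 167.8])), (0.1115, array([158. , 158.8])), (0.15, array([156.5, 140.9]))]
```

The scene view shows the finger ends about 23 mm higher than the reported TCP: the seam foot at crop pixel (356,360) is at dock z of about 115 mm, while the state says 91. Their x is right. So the fingers are passing just over the pack's top, and the earlier pushes were about 23 mm higher than I thought. I'll back off and come in lower.

send_rows(plan=[[[0, 0, -0.6, 0], [0, -1.2, 0, 0], [0, -1.3, 0, 0], [0, 0, 0.8, 0], [0, 0, 0, 0]]])

```text
t: 14.22
position: [0.4696, 0.0093, 0.0919]
ee_rot: [-3.125, -0.32, 0.002]
ft_force: [0.1, -0.1, 0.6]
width: 0.0003
```

send_rows(plan=[[[0, 0, 0.7, 0], [0, 0, 0.7, 0], [0, 0, 0.6, 0], [0, 0.3, 0, 0], [0, 0, 0, 0]]])

```text
t: 14.85
position: [0.471, 0.0057, 0.0728]
ee_rot: [-3.125, -0.318, -0.0]
ft_force: [0.5, -0.3, -0.5]
width: 0.0004
```

```bash
python3 look.py j
```

```text
14.85 [-0.07   -0.0001  0.0688] [ 0.47 -0.26 -0.51]
[188.9 158. ] 56 [0.0104 0.122  0.112 ]
[189.7 167. ] 6 [0.0083 0.1014 0.112 ]
[188.9 205.9] 12 [-0.0091  0.0153  0.112 ]
```

View pics/js.png

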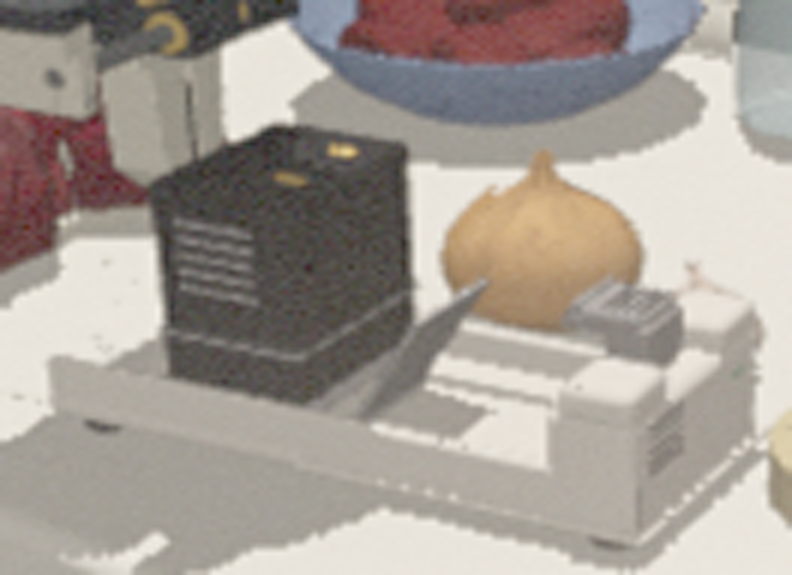

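The tip is now behind the pack at a true height of about 95 mm. Pushing slowly.

send_rows(plan=[[[0, 0.2, 0, 0], [0, 0.2, 0, 0], [0, 0.2, 0, 0], [0, 0.2, 0, 0], [0, 0.2, 0, 0]]])

```text
t: 15.58
position: [0.4728, -0.0038, 0.0727]
ee_rot: [-3.125, -0.319, 0.0]
ft_force: [-1.2, 1.1, 0.6]
width: 0.0001
```

send_rows(plan=[[[0, 0.2, 0, 0], [0, 0.2, 0, 0], [0, 0.2, 0, 0], [0, 0.2, 0, 0], [0, 0, 0, 0]]])

```text
t: 16.2
position: [0.4745, -0.0118, 0.0727]
ee_rot: [-3.125, -0.319, -0.0]
ft_force: [-0.3, 0.8, -0.7]
width: 0.0007
```

```bash
python3 look.py k
```

```text
16.2 [-0.0521 -0.0001  0.0687] [-0.33  0.8  -0.73]
[189.4 157.1] 51 [0.0119 0.1237 0.112 ]
[189.7 166.4] 7 [0.0087 0.1026 0.112 ]
[195.2 204.6] 9 [0.0051 0.0155 0.112 ]
```

View pics/ks.png

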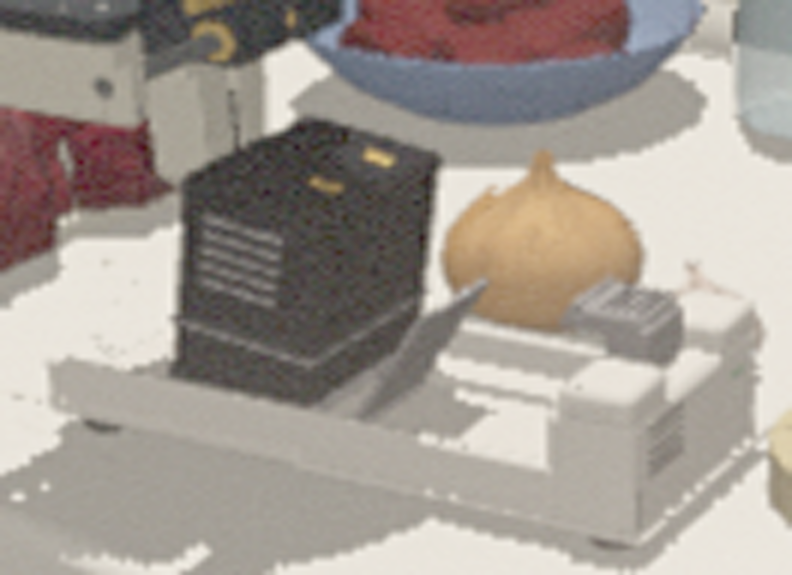

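Tipping about the bar with the foot held; the tilt is about 0.13 rad. Continuing.

send_rows(plan=[[[0, 0.2, 0, 0], [0, 0.2, 0, 0], [0, 0.2, 0, 0], [0, 0.2, 0, 0], [0, 0.2, 0, 0]]])

```text
t: 16.92
position: [0.4765, -0.0216, 0.0727]
ee_rot: [3.125, 0.319, 0.0]
ft_force: [0.9, 0.5, 0.8]
width: 0.0009
```

```bash
python3 look.py l
```

```text
16.925 [-0.0421  0.      0.0687] [0.89 0.49 0.76]
[188.8 157.3] 44 [0.0104 0.1235 0.112 ]
[197.6 154.3] 12 [0.0311 0.1264 0.112 ]
[201.5 203.5] 8 [0.0192 0.0151 0.112 ]
```

View pics/ls.png

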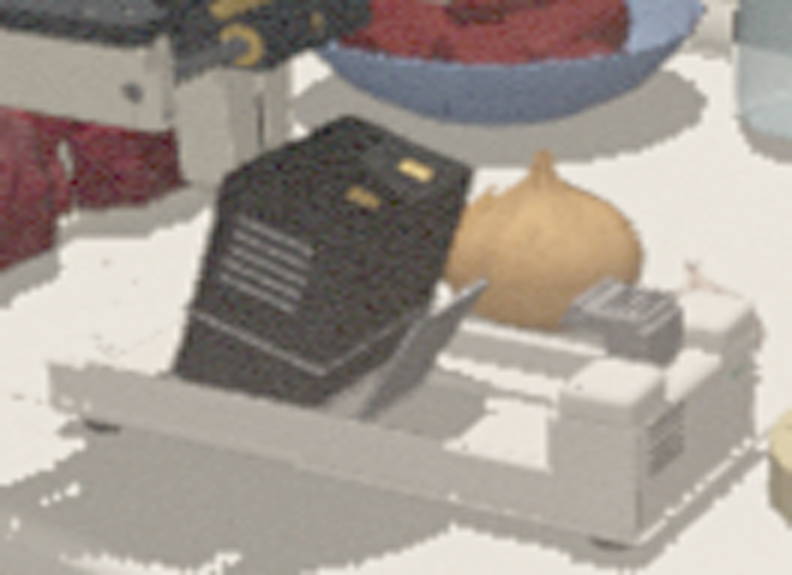

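send_rows(plan=[[[0, 0.2, 0, 0], [0, 0.2, 0, 0], [0, 0.2, 0, 0], [0, 0.2, 0, 0], [0, 0.2, 0, 0]]])

```text
t: 17.65
position: [0.4785, -0.0314, 0.0727]
ee_rot: [-3.125, -0.319, -0.0]
ft_force: [-0.0, -1.1, -0.5]
width: 0.0006
```

send_rows(plan=[[[0, 0.2, 0, 0], [0, 0.2, 0, 0], [0, 0, 0, 0], [0, 0, 0, 0], [0, 0, 0, 0]]])

```text
t: 18.27
position: [0.4792, -0.0351, 0.0727]
ee_rot: [-3.125, -0.319, 0.0]
ft_force: [-0.1, -0.8, 0.2]
width: 0.0004
```

```bash
python3 look.py m
```

```text
18.275 [-0.0284  0.0002  0.0687] [-0.13 -0.82  0.23]
[188.4 158.8] 57 [0.009  0.1205 0.112 ]
[214.5 201.5] 6 [0.0484 0.0137 0.112 ]
```

View pics/ms.png

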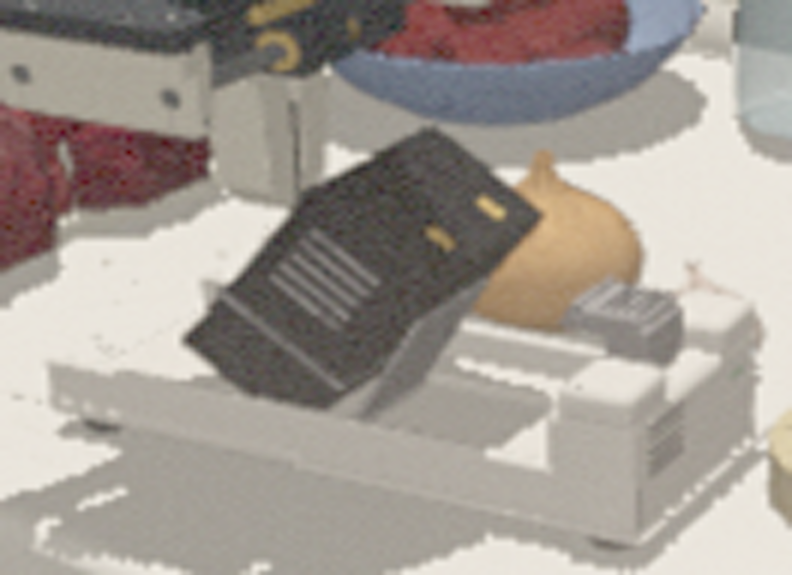

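The pack is tipped over and leaning on the flap (tilt about 0.65 rad), with its foot still at the bar. I'll raise the tool and follow its back over and down.

send_rows(plan=[[[0, 0, -1.2, 0], [0, 0, -1.2, 0], [0, 0, -0.8, 0], [0, 0.8, 0, 0], [0, 0.8, 0, 0]]])

```text
t: 19.0
position: [0.4825, -0.0514, 0.1046]
ee_rot: [-3.125, -0.319, 0.0]
ft_force: [-0.1, 0.0, 0.3]
width: 0.0009
```

```bash
python3 look.py n
```

```text
19.0 [-0.0118  0.0003  0.1006] [-0.09  0.02  0.34]
[198.  153.9] 8 [0.0322 0.1273 0.112 ]
[189.9 157.5] 31 [0.0129 0.1227 0.112 ]
[198.3 163.4] 7 [0.0288 0.1056 0.112 ]
[214.5 201.5] 6 [0.0484 0.0137 0.112 ]
```

View pics/ns.png

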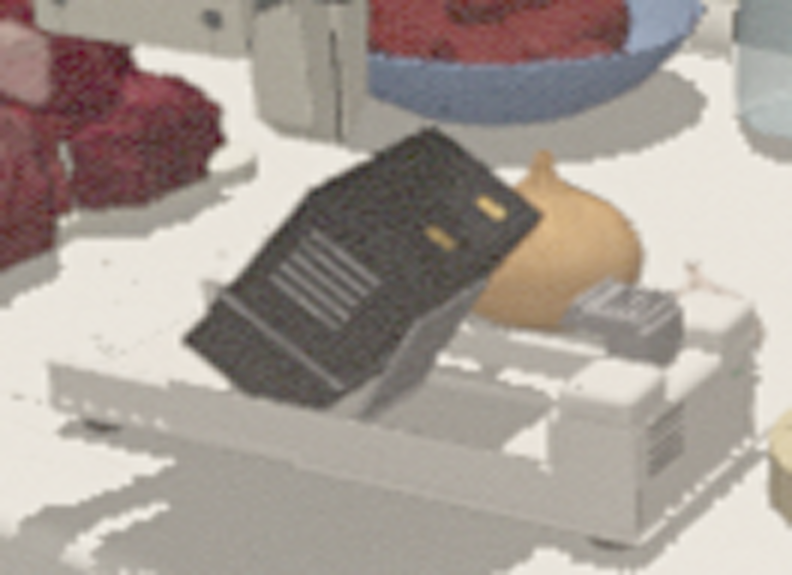

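send_rows(plan=[[[0, 0, 0.9, 0], [0, 0.3, 0.5, 0], [0, 0.4, 0.1, 0], [0, 0.4, 0.1, 0], [0, 0.4, 0.1, 0]]])

```text
t: 19.73
position: [0.4856, -0.0655, 0.0879]
ee_rot: [-3.125, -0.319, -0.0]
ft_force: [-1.3, 3.8, 4.7]
width: 0.0007
```

```bash
python3 look.py o
```

```text
19.725 [0.0026 0.0006 0.0839] [-1.33  3.78  4.7 ]
[188.3 156.3] 35 [0.0098 0.126  0.112 ]
[199.9 154.7] 7 [0.0359 0.1246 0.112 ]
[197.5 156.7] 6 [0.0299 0.1212 0.112 ]
```

View pics/os.png

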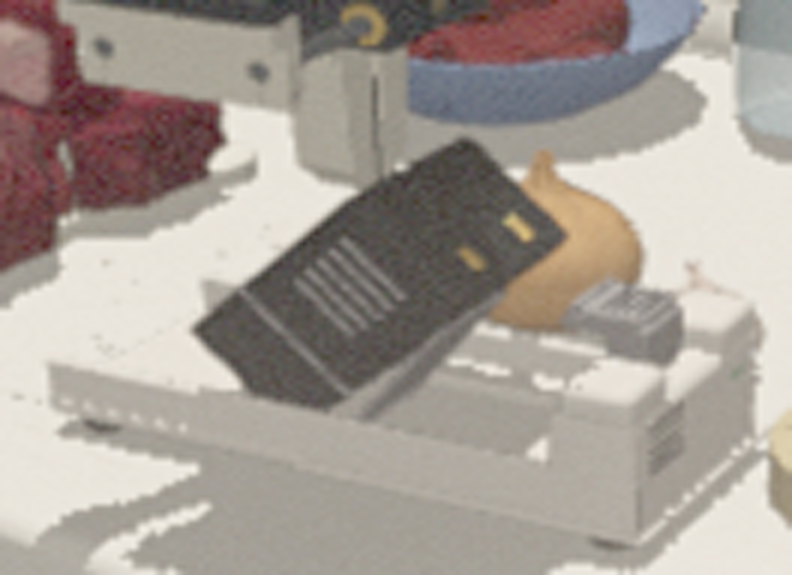

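send_rows(plan=[[[0, 0.3, 0.05, 0], [0, 0.3, 0.05, 0], [0, 0.3, 0.07, 0], [0, 0.3, 0.07, 0], [0, 0.3, 0.07, 0]]])

```text
t: 20.45
position: [0.4888, -0.0804, 0.0846]
ee_rot: [3.125, 0.319, 0.001]
ft_force: [-1.4, 4.7, 5.6]
width: 0.0005
```

send_rows(plan=[[[0, 0.3, 0.1, 0], [0, 0.3, 0.1, 0], [0, 0.3, 0.12, 0], [0, 0.3, 0.15, 0], [0, 0, 0, 0]]])

```text
t: 21.08
position: [0.4914, -0.0926, 0.0801]
ee_rot: [3.125, 0.319, 0.001]
ft_force: [-0.2, 2.4, 6.3]
width: 0.0003
```

```bash
python3 look.py p
```

```text
21.075 [0.0304 0.0011 0.0761] [-0.19  2.36  6.27]
[188.7 156.8] 43 [0.0103 0.1249 0.112 ]
[197.5 154.6] 11 [0.0306 0.1258 0.112 ]
```

View pics/ps.png

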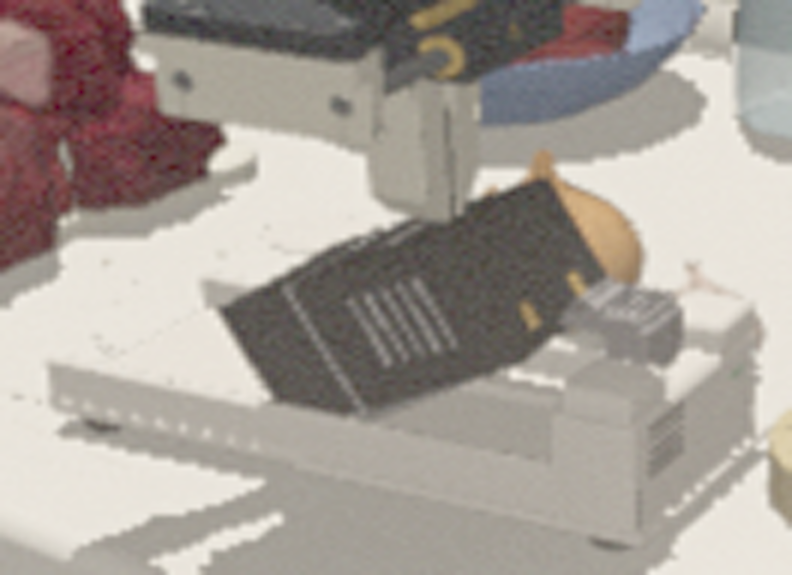

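send_rows(plan=[[[0, 0.3, 0.15, 0], [0, 0.3, 0.15, 0], [0, 0.3, 0.15, 0], [0, 0.3, 0.15, 0], [0, 0.3, 0.15, 0]]])

```text
t: 21.8
position: [0.4945, -0.1074, 0.0728]
ee_rot: [3.124, 0.319, 0.002]
ft_force: [-0.8, 2.0, 6.0]
width: 0.0001
```

send_rows(plan=[[[0, 0.3, 0.15, 0], [0, 0.3, 0.15, 0], [0, 0.3, 0.15, 0], [0, 0.2, 0.15, 0], [0, 0.2, 0.1, 0]]])

```text
t: 22.42
position: [0.4966, -0.1189, 0.0657]
ee_rot: [-3.124, -0.319, -0.0]
ft_force: [-1.2, 7.2, 9.2]
width: 0.0007
```

```bash
python3 look.py q
```

```text
22.425 [0.0572 0.0013 0.0617] [-1.16  7.24  9.22]
[192.7 153.5] 6 [0.0205 0.1305 0.112 ]
[198.6 157. ] 5 [0.0322 0.1199 0.112 ]
```

View pics/qs.png

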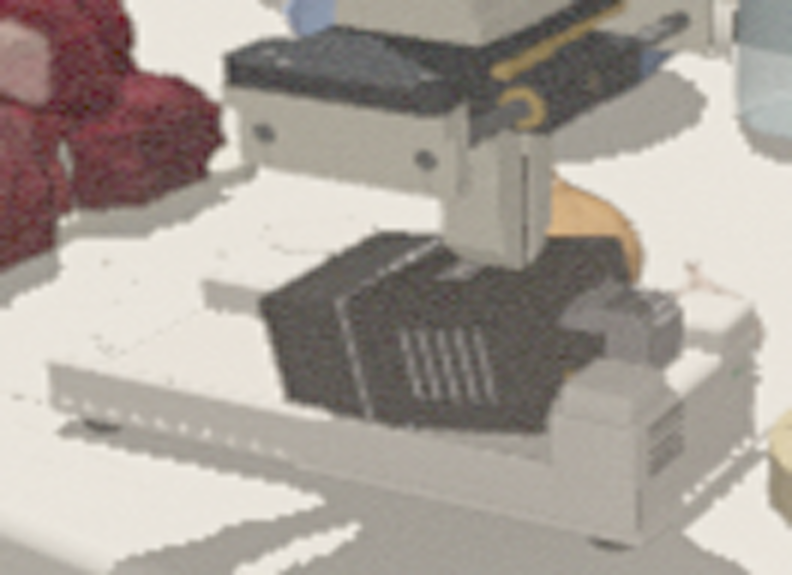

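send_rows(plan=[[[0, -0.1, 0.1, 0], [0, 0, 0.1, 0], [0, 0, 0.1, 0], [0, 0, 0.1, 0], [0, 0, 0, 0]]])

```text
t: 23.15
position: [0.4979, -0.1201, 0.0625]
ee_rot: [3.122, 0.319, 0.005]
ft_force: [0.1, -0.7, 9.4]
width: 0.0004
```

```bash
python3 look.py r
```

```text
23.15 [0.0586 0.0022 0.0585] [ 0.14 -0.68  9.43]
[191.  153.9] 7 [0.0167 0.1304 0.112 ]
[196.8 153.4] 5 [0.0297 0.1289 0.112 ]
```

View pics/rs.png

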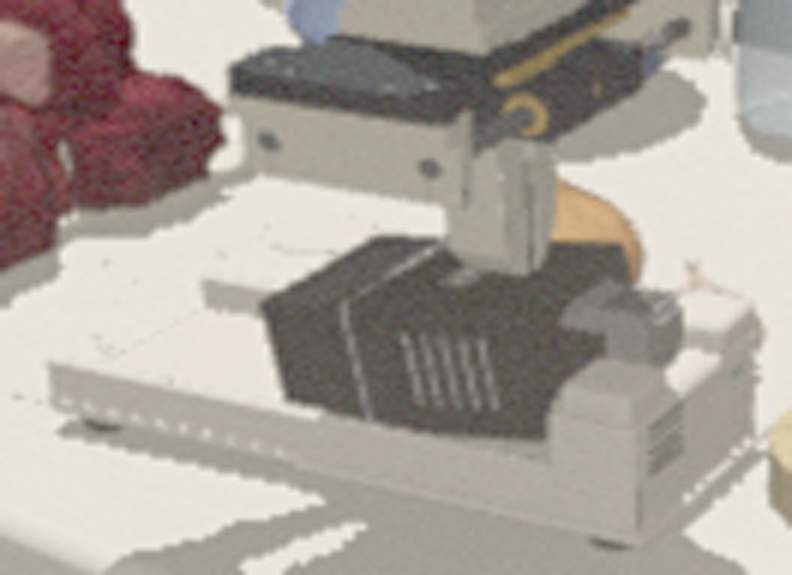

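send_rows(plan=[[[0, 0, 0.1, 0], [0, 0, 0.1, 0], [0, 0, 0.1, 0], [0, 0, 0, 0], [0, 0, 0, 0]]])

```text
t: 23.88
position: [0.4985, -0.1206, 0.0598]
ee_rot: [3.121, 0.319, 0.007]
ft_force: [0.3, -2.5, 10.0]
width: 0.0004
```

send_rows(plan=[[[0, 0, 0.1, 0], [0, 0, 0.1, 0], [0, 0, 0, 0], [0, 0, 0, 0], [0, 0, 0, 0]]])

```text
t: 24.5
position: [0.4988, -0.1213, 0.0584]
ee_rot: [3.12, 0.319, 0.008]
ft_force: [-1.1, -4.4, 14.2]
width: 0.0006
```

```bash
python3 look.py s
```

```text
24.5 [0.06   0.0029 0.0544] [-1.14 -4.42 14.17]
[192.6 155. ] 5 [0.0198 0.1271 0.112 ]
[201.1 156.1] 8 [0.0381 0.1208 0.112 ]
```

View pics/ss.png

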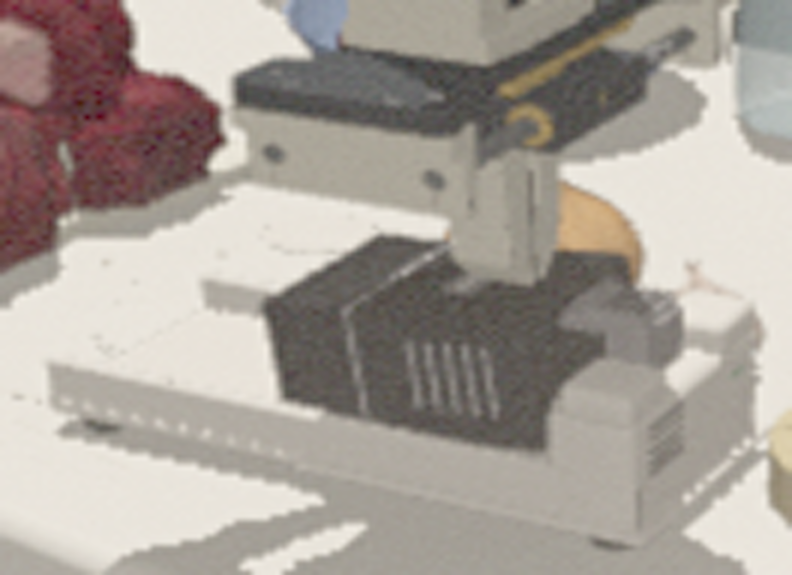

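send_rows(plan=[[[0, 0.1, 0, 0], [0, 0.1, 0.05, 0], [0, 0, 0.05, 0], [0, 0, 0.05, 0], [0, 0, 0, 0]]])

```text
t: 25.22
position: [0.4988, -0.1227, 0.0568]
ee_rot: [3.121, 0.319, 0.007]
ft_force: [-1.2, -2.5, 15.1]
width: 0.0004
```

send_rows(plan=[[[0, 0, 0.05, 0], [0, 0, 0.05, 0], [0, 0, 0, 0], [0, 0, 0, 0], [0, 0, 0, 0]]])

```text
t: 25.85
position: [0.499, -0.1232, 0.0561]
ee_rot: [3.12, 0.319, 0.008]
ft_force: [-2.0, -3.4, 16.5]
width: 0.0002
```

send_rows(plan=[[[0, 0.05, 0.05, 0], [0, 0.05, 0, 0], [0, 0, 0, 0], [0, 0, 0, 0], [0, 0, 0, 0]]])

```text
t: 26.48
position: [0.499, -0.1237, 0.0555]
ee_rot: [3.121, 0.319, 0.007]
ft_force: [-1.9, -2.5, 15.3]
width: 0.0005
```

```bash
python3 look.py t
```

```text
26.475 [0.0624 0.0027 0.0515] [-1.94 -2.53 15.3 ]
[195.2 154.2] 16 [0.0258 0.1278 0.112 ]
[202.  157.4] 5 [0.0395 0.1175 0.112 ]
```

View pics/ts.png

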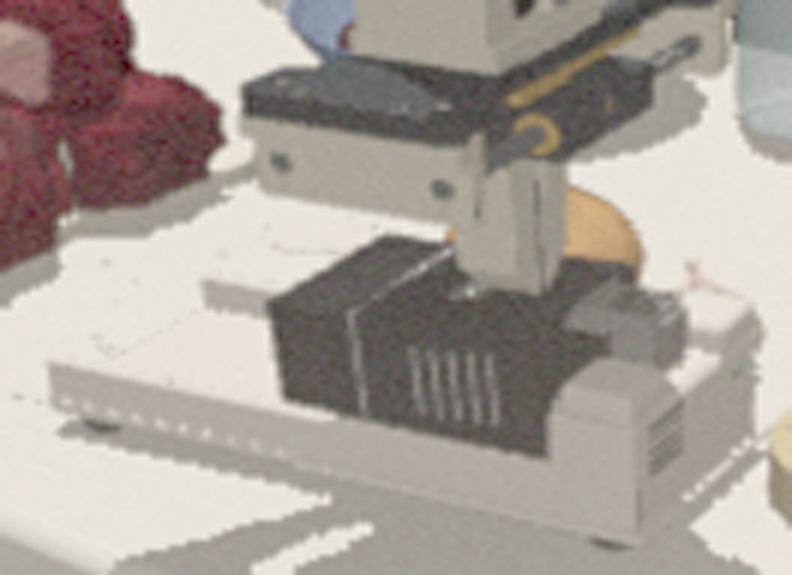

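send_rows(plan=[[[0, 0, 0.05, 0], [0, 0, 0.05, 0], [0, 0, 0, 0], [0, 0, 0, 0], [0, 0, 0, 0]]])

```text
t: 27.2
position: [0.4992, -0.1243, 0.0547]
ee_rot: [3.12, 0.319, 0.008]
ft_force: [-3.2, -3.8, 18.3]
width: 0.0006
```

send_rows(plan=[[[0, 0, 0.05, 0], [0, 0, 0, 0], [0, 0, 0, 0], [0, 0, 0, 0], [0, 0, 0, 0]]])

```text
t: 27.82
position: [0.4992, -0.1245, 0.0544]
ee_rot: [3.119, 0.319, 0.008]
ft_force: [-3.3, -5.2, 18.8]
width: 0.0005
```

send_rows(plan=[[[-0.1, 0.1, 0, 0], [-0.1, 0.1, 0, 0], [0, 0, 0.02, 0], [0, 0, 0, 0], [0, 0, 0, 0]]])

```text
t: 28.45
position: [0.4985, -0.1252, 0.0538]
ee_rot: [3.121, 0.319, 0.01]
ft_force: [2.7, 3.0, 13.9]
width: 0.0004
```

```bash
python3 look.py u
```

```text
28.45 [0.0638 0.0019 0.0498] [ 2.69  2.99 13.86]
[193.4 153.6] 5 [0.0221 0.1299 0.112 ]
```

View pics/us.png

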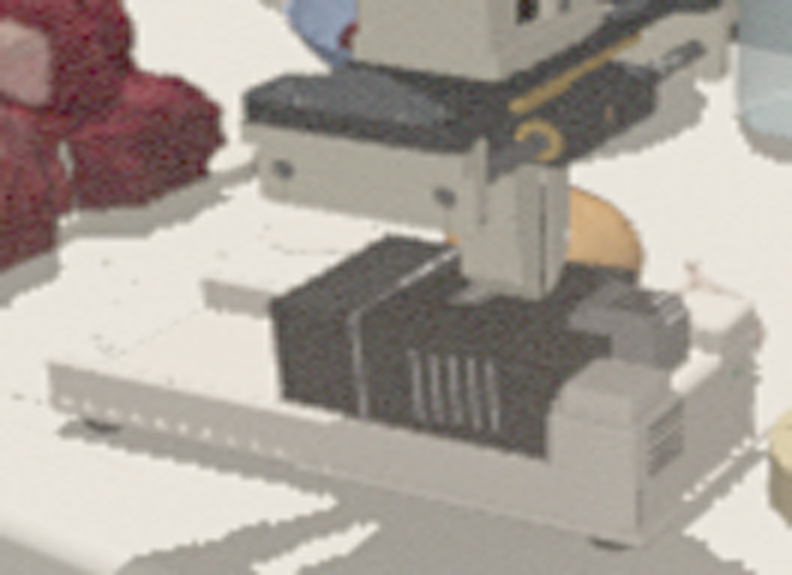

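send_rows(plan=[[[0, 0, 0.05, 0], [0, 0, 0, 0], [0, 0, 0, 0], [0, 0, 0, 0], [0, 0, 0, 0]]])

```text
t: 29.18
position: [0.4986, -0.1255, 0.0534]
ee_rot: [3.121, 0.319, 0.011]
ft_force: [1.7, 1.9, 15.3]
width: 0.0
```

send_rows(plan=[[[0, 0, 0.05, 0], [0, 0, 0, 0], [0, 0, 0, 0], [0, 0, 0, 0], [0, 0, 0, 0]]])

```text
t: 29.8
position: [0.4986, -0.1257, 0.053]
ee_rot: [3.121, 0.319, 0.011]
ft_force: [1.4, -0.3, 16.1]
width: 0.0003
```

send_rows(plan=[[[0, 0.03, 0.05, 0], [0, 0, 0, 0], [0, 0, 0, 0], [0, 0, 0, 0], [0, 0, 0, 0]]])

```text
t: 30.42
position: [0.4987, -0.1261, 0.0526]
ee_rot: [3.121, 0.319, 0.011]
ft_force: [0.8, 0.2, 17.4]
width: 0.0007
```

send_rows(plan=[[[0, 0.03, 0.05, 0], [0, 0, 0, 0], [0, 0, 0, 0], [0, 0, 0, 0], [0, 0, 0, 0]]])

```text
t: 31.05
position: [0.4988, -0.1264, 0.0522]
ee_rot: [3.12, 0.319, 0.011]
ft_force: [1.0, 0.3, 16.9]
width: 0.0007
```

```bash
python3 look.py v
```

```text
31.05 [0.065  0.0019 0.0482] [ 1.05  0.33 16.92]
[197.  154.2] 8 [0.0298 0.1269 0.112 ]
```

View pics/vs.png

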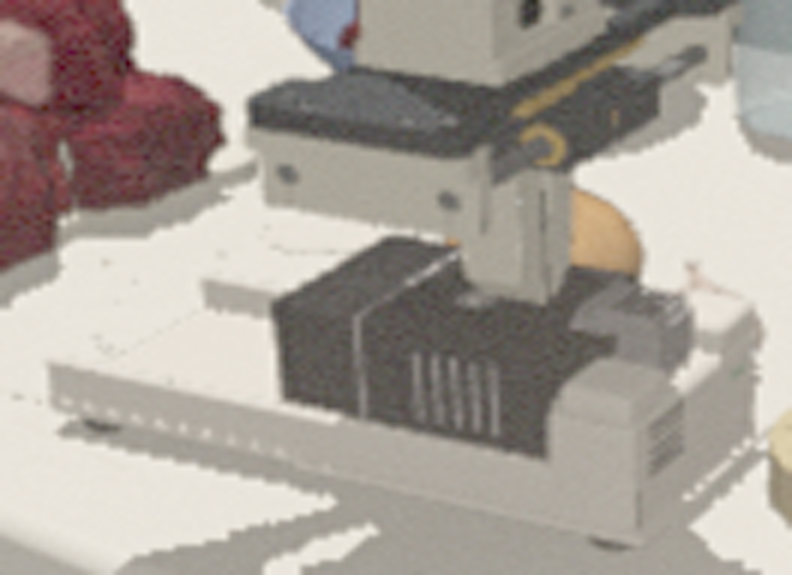

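send_rows(plan=[[[0, 0.03, 0.05, 0], [0, 0, 0, 0], [0, 0, 0.03, 0], [0, 0, 0, 0], [0, 0, 0, 0]]])

```text
t: 31.78
position: [0.4988, -0.127, 0.0511]
ee_rot: [3.12, 0.319, 0.011]
ft_force: [2.3, -2.3, 14.6]
width: 0.0008
```

send_rows(plan=[[[0, 0.03, 0.05, 0], [0, 0, 0, 0], [0, 0, 0, 0], [0, 0, 0, 0], [0, 0, 0, 0]]])

```text
t: 32.4
position: [0.4988, -0.1275, 0.0504]
ee_rot: [3.12, 0.319, 0.011]
ft_force: [1.7, -2.8, 12.4]
width: 0.0002
```

send_rows(plan=[[[0, 0.03, 0.05, 0], [0, 0, 0, 0], [0, 0, 0, 0], [0, 0, 0, 0], [0, 0, 0, 0]]])

```text
t: 33.02
position: [0.4989, -0.1276, 0.0504]
ee_rot: [3.12, 0.319, 0.011]
ft_force: [1.2, -0.5, 16.8]
width: 0.0004
```

```bash
python3 look.py w
```

```text
33.025 [0.0661 0.0018 0.0464] [ 1.16 -0.54 16.82]
```

View pics/ws.png

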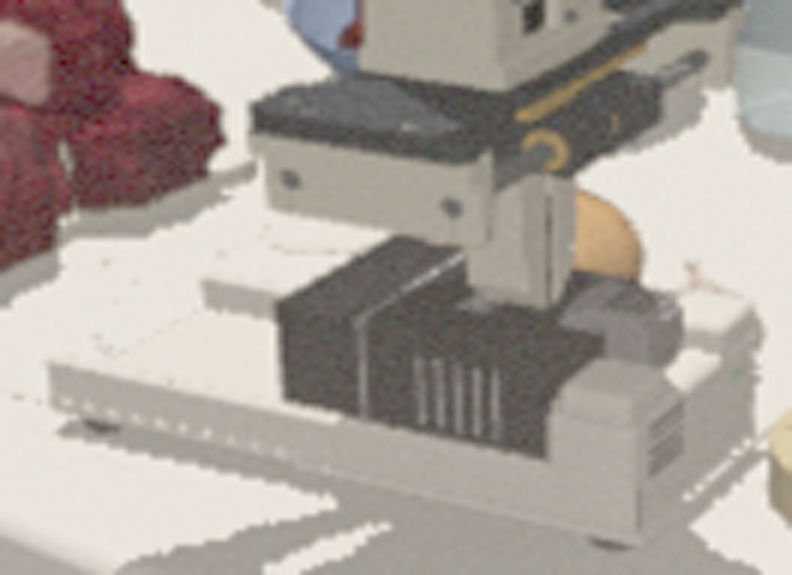

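The latch has sprung back out over the pack's end: its nose is back at crop x = 560, from 575 while it was cammed. The last 0.5 mm step added about 4 N with no travel, so the pack is on the bay floor. Lifting off.

send_rows(plan=[[[0, 0, -0.1, 0], [0, 0, -0.2, 0], [0, 0, -0.4, 0], [0, 0, -1, 0], [0, 0, -2, 0]]])

```text
t: 33.75
position: [0.4951, -0.125, 0.0848]
ee_rot: [-3.124, -0.319, 0.003]
ft_force: [0.5, 0.1, 0.2]
width: 0.0003
```

send_rows(plan=[[[0, 0, -3, 0], [0, -4, -3, 0], [0, -6, -1, 0], [0, -6, 0, 0], [0, 0, 0, 0]]])

```text
t: 34.38
position: [0.4623, 0.0347, 0.1555]
ee_rot: [-3.124, -0.328, -0.0]
ft_force: [0.6, 0.4, -0.4]
width: 0.0004
```

```bash
python3 look.py x
```

```text
34.375 [-0.1002 -0.0031  0.1515] [ 0.59  0.39 -0.45]
[197.6 156.8] 5 [0.0301 0.1208 0.112 ]
[185.7 175.9] 9 [-0.0041  0.0832  0.112 ]
```

View pics/xs.png

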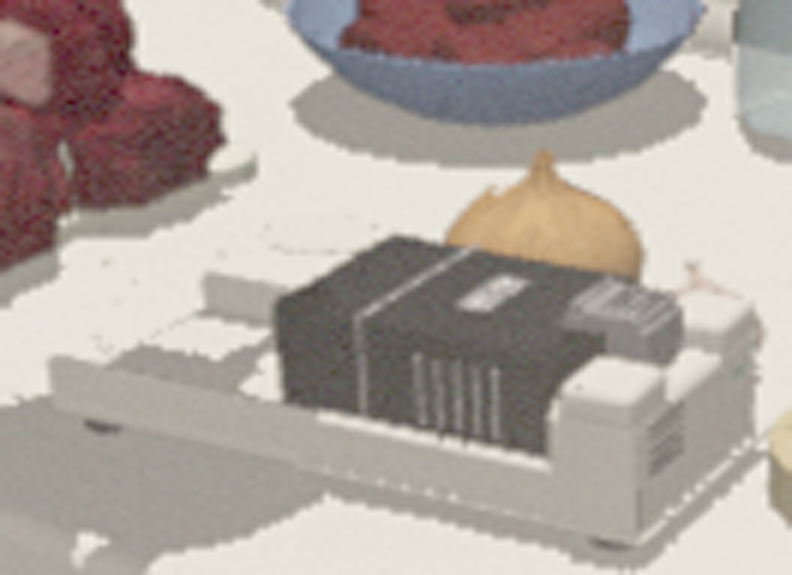

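View pics/xt.png

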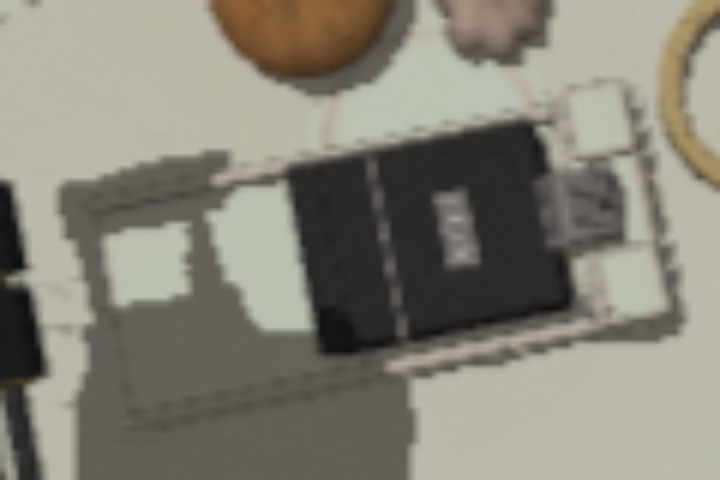

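The pack lies flat under the latch: in the top view the nose overlaps its end at crop (545,210). I'll wait once and check that it's still and level before handing in.

send_rows(plan=[[[0, 0, 0, 0], [0, 0, 0, 0], [0, 0, 0, 0], [0, 0, 0, 0], [0, 0, 0, 0]]])

```text
t: 35.1
position: [0.4635, 0.0314, 0.1549]
ee_rot: [-3.125, -0.319, 0.0]
ft_force: [0.0, -0.0, 1.2]
width: 0.0006
```

```bash
python3 look.py y; python3 - <<'E'
from h import *
a=np.load("xs.npz");b=np.load("ys.npz");r=(slice(165,235),slice(165,250))
d=cv2.absdiff(a["pixels"][r],b["pixels"][r]);print("diff mean/99%",d.mean(),np.percentile(d,99))
f=lambda x,y:(130+x/6-.5,130+y/5-.5)
for p in((280,300),(357,321),(545,372)):print(side(b,f(*p),-.038).round(1))
t0=np.load("top0.npz")["pixels"];t1=np.load("yt.npz")["pixels"]
hs=lambda i:cv2.cvtColor(i,cv2.COLOR_BGR2HSV)
for n,lo,hi,rr in(("onion",(8,120,60),(20,255,255),(140,195,170,220)),("tape",(20,60,90),(32,200,255),(160,210,250,300))):
    for i in(t0,t1):
        m=cv2.inRange(hs(i),lo,hi)[rr[0]:rr[1],rr[2]:rr[3]];y,x=np.nonzero(m);print(n,x.mean()+rr[2],y.mean()+rr[0],len(x))
E
```

```text
35.1 [-0.0967 -0.0026  0.1509] [ 0.01 -0.01  1.2 ]
[193.6 153.6] 5 [0.0226 0.1298 0.112 ]
[197.2 153.4] 5 [0.0306 0.1287 0.112 ]
diff mean/99% 2.534453781512605 12.0
[ -0.7 -38.   73.5]
[ 28.6 -38.   71.1]
[ 97.4 -38.   65.7]
onion 194.9844192634561 167.19971671388103 706
onion 194.9588068181818 167.2556818181818 704
tape 273.1617647058824 184.6264705882353 340
tape 273.2449567723343 184.850144092219 347
```

```bash
python3 - <<'E'
from h import *
b=np.load("ys.npz")
im=b["pixels"][165:235,170:250]
cv2.imwrite("pics/y2.png",cv2.resize((255*(im/255.)**.5).astype(np.uint8),None,fx=8,fy=8,interpolation=cv2.INTER_NEAREST))
f=lambda x,y:(130+x/6-.5,130+y/5-.5)
for p in((52,357),(300,408),(550,462)):print(side(b,f(*p),-.047).round(1))
E
```

```text
[-90.8 -47.   30.9]
[ 10.3 -47.   32.6]
[103.7 -47.   33. ]
```

View pics/y2.png

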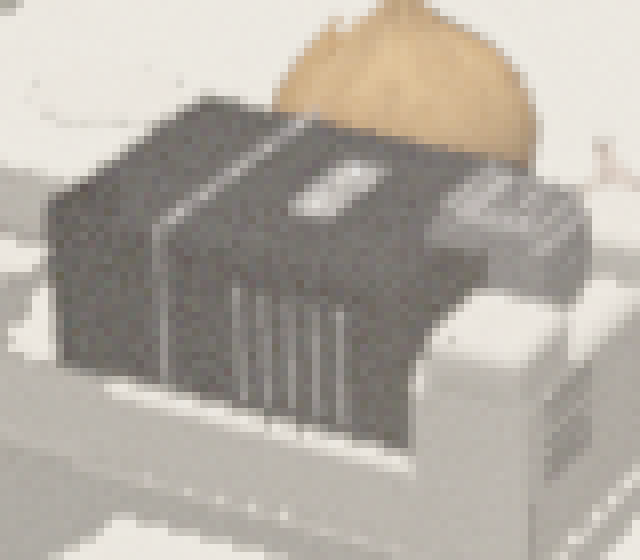

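```bash
python3 - <<'E'
from h import *
b=np.load("ys.npz")
f=lambda x,y:(170+x/8-.5,165+y/8-.5)
print("far top edge");
for p in((210,97),(320,121),(430,146),(525,165)):print(side(b,f(*p),.038).round(1))
print("near bottom band/foot bottom edge corner");
for p in((160,228),(165,380)):print(side(b,f(*p),-.038).round(1))
g=cv2.cvtColor(b["pixels"],cv2.COLOR_BGR2GRAY)
E
```

```text
far top edge
[-3.6 38.  69.9]
[29.8 38.  70.1]
[62.2 38.  70. ]
[89.5 38.  70.6]
near bottom band/foot bottom edge corner
[ 29.8 -38.   72.9]
[ 29.  -38.   30.8]
```

The far top edge is level (dock z 69.9 to 70.6 mm over 93 mm, under 0.01 rad). It runs from about x = -4 to beyond 89 mm, where it goes under the latch. The pack hasn't moved between the two looks, and neither have the onion or the tape, so I'm handing in.

```bash
python3 -c "
from cell import manip
print(manip.finish_job())"
```

```text
the job is handed in; nothing more can be done
None
```

I slid the pack up to the toe bar, tipped it over onto the flap, and pressed its far end down until the latch snapped over it. I then withdrew the arm and handed the job in at about 35 s; no verdict was reported.

**Last checks:**
- **Pack:** It lies flat. Its far top edge reads dock z 69.9–70.6 mm over 93 mm, under 0.01 rad. The foot is at the bar and the latch nose is over the far end. It showed no change between two looks about 0.7 s apart.
- **Force:** The highest reading I saw was about 20 N during the press. Readings come only at the end of each call, so a brief peak in between would not show. The reading was near zero once the tool was clear.
- **Bystanders:** The onion and the tape are within 0.3 pixel of where they started. The garlic shows no visible change, but I did not measure it.

**What failed or disagreed:**
- **First push:** It tipped the pack about 0.12 rad instead of sliding it. I let it back upright and pushed lower.
- **Finger height:** The camera showed the closed fingers ending about 23 mm above the reported TCP, so my first high push passed over the pack's top. I came in lower and worked from the pictures after that.
- **Near top edge:** Points picked there read about 0.08 rad off level. At least one was a bad pick (the housing hides that end), so I relied on the cleaner far edge.

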